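Hold the recessed reset button of a line unit

ROBOT

A 6-joint arm with a two-finger parallel gripper is mounted at the origin on the work surface. World frame = base frame: x ahead of the robot, y to its left, z up, the work surface at z = 0. Lengths are in m, angles in rad, forces in N, time in s.
With the tool pointing down it reaches from about 0.375 to 0.9 m from the base axis. Payload 3.1 kg.
Tool frame: the origin (TCP) lies at the very end of the fingers, on their centre line; the grasp point (between the pads) lies 19 mm behind it; z points along the fingers, x is the direction in which the jaws open and shut, and the axes are right-handed (so a half turn about z gives the same grasp; the last joint's range is limited). The gripper opens to 87 mm and grips with 3 to 60 N. Pads are 19 mm wide; open, the fingers measure 117 mm over their backs; the gripper's body (75 mm by 190 mm) begins 51 mm behind the grasp point.
Start: joints at [-1.363, 0.527, 1.433, -0, 1.181, -0.178], TCP at [0.236, -0.579, 0.202] pointing down, gripper open.
Joint ranges: [-3.08, 3.08], [-0.75, 2.2], [0.22, 2.44], [-1.43, 4.57], [0, 2.65], [-2.85, 2.85]. Speed limits (rad/s): [2.79, 2.79, 3.14, 3.14, 3.14, 3.14].

INTERFACE

Orientations are given as a unit quaternion [x, y, z, w].
In Python, from rig import robot gives the robot as it stands. The module is installed in compiled form; this text tells all that it offers.
- The arm moves only by the shell command python3 -m creep 'ROWS' [OPENING] [FORCE]. ROWS is a JSON object of lists of equal length, an entry for each row: "dp": the shift along the tool's x, y, z in cm, a list of three; "turn": the turn, a rotation vector about the tool's x, y, z in degrees, a list of three. In form: {"dp": [[x, y, z], ...], "turn": [[wx, wy, wz], ...]}. A call has 1 to 20 rows; each row shifts and turns the commanded pose from where the row before left it, along the tool's axes as they then stand; what a row does not reach is not made up. A row lasts 1/10 s, in which the tool goes at most 50 mm and 8.59 degrees, less where a joint would pass 70% of its speed; a pose out of reach is approached as far as the arm can. A call is refused whole if a number of a shift passes 5 or a number of a turn 8.59, either way. A call with a gripper value outside its range is refused whole. OPENING is the gripper command: -1 is fully open, 1 is shut, values between are in proportion, set as the call begins (- or left out, the last holds). The fingers move at their own pace and stop on an object; FORCE is the grip in N (left out, the last holds). Time passes only in rows, so rows that do not move let the fingers close. It gives the time, the measured TCP pose, the force and the opening at its end, in the units of the state.
- robot.get_obs(): the state, without advancing time (a new reading comes with each control period).
- robot.camera(name): name is "side" or "top" or "wrist"; returns the picture (480x640x3 uint8, red, green, blue); there is no depth.
- robot.calibration(name): a dict with "fx", "fy", "cx", "cy" (pixels), "rvec" (rotation vector, rad) and "tvec" (3), from world to camera coordinates, as OpenCV has them. Camera axes: x right, y down, z forward; pixel columns grow to the right and rows downward; lengths in m; the calibration is good to about 2 mm. The wrist camera is an equidistant fisheye: a pixel r from the principal point sees the ray r / f radians off the axis. A picture is of the moment at which its call begins: read the wrist's pose just before it. calibration takes no time and is no camera call; for the wrist camera it gives the pose at the moment of the call.
- robot.hand_in(): hands the job in, once; it reports no verdict.
Trained networks look in the newest picture that a camera, given by its name, has taken for a name from the list of things; names that differ only in an ending like _2 or _b are one class to them, and where a whole thing is asked for, a point or a joint stands for the part that bears it (a point fixed in the world has none). Each returns a list of dicts, best first, with "confidence" (0 to 1); they miss things now and then, are a little off and sometimes report something else, mostly with a low value. They report only what shows in the picture. A call takes as long as a camera call. They do not tell look-alikes from the thing itself.
- robot.masks_of(name, camera): "pixels" (480x640 bool, what is visible of it).
- robot.tip_of(name, camera): "point" ([x, y, z] in m, in the coordinates of the camera as it stood for that picture, good to about 4 mm: a listed point, or the origin of a listed thing).
The state is a dict: "time": time; "q": joint angles; "joint_velocities": joint speeds; "joint_torque": joint torques, N m; "position": TCP position; "tool_rot": TCP orientation; "ft_force": force on the tool from outside, world axes, zero at the start; "moment": the same for the moment, N m; "grip_width": finger opening in m.
Only numpy, scipy, OpenCV 4.12 (cv2) and the standard library are available. Lean on these libraries where they do the work, as an engineer would, in place of code of your own. Each camera call takes 0.05 s, during which the arm holds its last target.

TASK

Take the flat-bladed tool out of its stand, use its blade (keep the fingers off the cover) to lever up the hinged cover on the black line unit at its turned-up lip, and swing the cover back until it stands upright or beyond. Then reach the blade through the round hole that was under the cover, push the recessed reset button fully down, and finish like that: still gripping the tool and still holding the button down with it, with the cover open. Leave the mug, the tape roll and the power adapter where they are.

Things in the scene. Friction and masses are not known exactly. Their poses are not given: they have to be found in the camera images.
- probe_mid (a point): loose flat-bladed tool, about 50 g, 130 mm long, upright in the stand, blade down; this point is on its long axis, half-way. z points from blade to handle. Handle: black square bar 16 x 16 mm, from 15 mm below this point to 65 mm above it, faces square to the tool's x and y. Its lower 30 mm sit in the stand (1 mm play), the upper 50 mm stand clear; lift straight up 80 mm to free the blade
- probe_tip (a point): the end of the tool's steel blade, on its long axis, 65 mm below probe_mid, 5 mm above the table at the start; same axes. The blade is 50 mm long, 3 mm thick (along the tool's x) and 8 mm wide (along its y)
- stand: fixed aluminium block 70 x 70 mm, 85 mm high, with one square vertical socket in its middle that holds the tool; origin at the centre of its underside on the table, z up, same yaw as the tool at the start
- unit: line unit: black box fixed to the table, 170 (x) x 180 (y) x 60 mm high, with two ears 22 mm wide, 4 mm high at its sides. Origin at the centre of its underside, z up; its x axis points from its front (lip side, towards the robot) to its back, yaw within 0.35 rad of the world's. The cover lies on the front half of its top
- hinge (a point): the cover's hinge axis: parallel to the unit's y axis, across the middle of the unit's top, 60.5 mm above the table; axes as the unit's
- cover (a joint): opening angle of the cover in rad: 0 shut (flat on the unit's top), 1.57 upright, stop at 2.1 leaning back. Grey plate 90 mm from hinge to front edge, 100 mm wide, 3 mm thick, 50 g. No latch; the hinge is stiff (about 0.05 N m), so the cover stays at any angle where it is left
- lip (a point): middle of the cover's front edge, underside, 90 mm from the hinge axis; moves with the cover. Shut, it is 5 mm beyond the unit's front face, 60.5 mm above the table. From here a lip 40 mm wide, 18 mm long turns up at 45 degrees (shut, it ends 13 mm further out and higher). A blade tilted 15 to 40 degrees, handle towards the robot, fits under it and lifts it along the arc about the hinge
- aperture (a point): the centre of the mouth of the round hole, 14 mm in diameter and vertical, in the bare aluminium plate of the unit's top under the cover, 60 mm above the table, 50 mm in front of the hinge axis; axes as the unit's. The button's flat top fills the bore 16 mm below the mouth
- button (a joint): how far the recessed reset button is pushed down, in m: 0 released, 0.006 fully down. Grey flat disc 13 mm in diameter, moving straight down in the bore; a spring needs about 2 N to start and 5 N to be fully down, and returns it when let go
- mug: bystander: white mug, 80 mm in diameter, 90 mm high, with a handle; origin at the centre of its underside. It stands on the side of the unit where the tool stand is not
- tape: bystander: white ring-shaped tape roll lying flat, 90 mm in diameter, 25 mm high; origin at the centre of its underside
- adapter: bystander: black power adapter, 100 x 55 x 32 mm high; origin at the centre of its underside
Things that resemble listed ones, but are neither listed nor needed, are in the scene too. Of the things that look like the part that bears probe_mid, the largest one is meant.

How it is judged:
On the way, in this order (a step that is already met when the one before it is completed fails the run):
1. the tool is drawn out of its stand (z of probe_mid in the frame of stand above 0.13 m and contact force between the fingers and probe above 1 N), for 0.1 s.
2. the cover is being levered up with the tool (value of joint cover above 0.25 rad and contact force between probe and cover above 0.1 N).
3. the cover stands open, upright or beyond (value of joint cover above 1.4 rad), for 0.1 s.
At the end, for the whole second after the job is handed in: The tool, gripped in the fingers, reaches through the hole (its tip within 9 mm of the hole's axis and more than 15 mm below the mouth) and presses the button at least 4.5 of its 6 mm down with more than 2 N, and the cover stands open at 1.4 rad or more, all through the last second (value of joint button above 0.0045 m and contact force between probe and button above 2 N and contact force between the fingers and probe above 2 N and horizontal distance between probe_tip and aperture below 0.009 m and z of probe_tip in the frame of aperture below -0.015 m and value of joint cover above 1.4 rad); the arm keeps its last pose, push and grip.
It fails at once if the robot's fingers or arm touched the cover (it is to be opened with the tool) (contact force between any of the fingers, the arm and cover above 1 N).
It fails at once if the mug was disturbed (distance of mug from where it was at the start of the episode above 0.03 m or angle between mug's own z axis and vertical above 0.4 rad).
It fails at once if the tape was disturbed (distance of tape from where it was at the start of the episode above 0.03 m or angle between tape's own z axis and vertical above 0.4 rad).
It fails at once if the adapter was disturbed (distance of adapter from where it was at the start of the episode above 0.03 m or angle between adapter's own z axis and vertical above 0.4 rad).
It also fails if it takes over 53 s, if anything falls off the work surface, if the arm or the gripper's body presses on something with over 40 N, if the wrist force passes 120 N, or if a joint passes its speed limit or range.

## Working session

There is one attempt and no reset: what is moved stays moved. The work goes in short steps, Python scripts to look and compute and a shell command to move; the robot and the scene stay as the last step left them, time stands still between calls to the robot, and variables do not carry over. Pictures are saved under pics/ and viewed, and the job is handed in when it is done.

```bash
mkdir -p pics; ls; python3 - <<'E'
from rig import robot
import cv2,numpy as np
o=robot.get_obs()
print(o)
for n in("side","top","wrist"):
    im=robot.camera(n); cv2.imwrite(f"pics/{n}0.png",im[:,:,::-1]); print(n,robot.calibration(n))
E
```

```text
pics
{'time': 0.0, 'q': array([-1.36248525e+00,  5.28428167e-01,  1.43390507e+00,  7.08573555e-06,
        1.18138786e+00, -1.78488160e-01]), 'joint_velocities': array([-0.001375  , -0.00074164, -0.00017977,  0.00115926,  0.00040365,
       -0.00019488]), 'joint_torque': array([ 1.68197294e-03, -4.40033305e+01, -1.76592529e+01,  6.33549714e-02,
        5.82508184e-02, -1.59969100e-04]), 'position': array([ 0.23564004, -0.57804275,  0.20139415]), 'tool_rot': array([ 8.29825887e-01, -5.58021384e-01, -7.61373827e-04, -7.43565079e-04]), 'ft_force': array([-0.01524608, -1.17853794, -0.71473129]), 'moment': array([-0.01073685,  0.0550275 , -0.06055693]), 'grip_width': 0.0871406096606176}
side {'fx': 434.6663112310395, 'fy': 434.6663112310395, 'cx': 325.7754263578356, 'cy': 232.99974051633527, 'rvec': array([ 0.78818986, -2.46887669,  1.2224989 ]), 'tvec': array([0.45618996, 0.22324018, 0.52444504])}
top {'fx': 593.4232363758161, 'fy': 593.4232363758161, 'cx': 315.3240379137838, 'cy': 252.4137235516139, 'rvec': array([ 2.14458251, -2.18161159,  0.10581934]), 'tvec': array([0.01741641, 0.53351258, 1.30801881])}
wrist {'fx': 371.64829954431775, 'fy': 371.64829954431775, 'cx': 317.7159276994986, 'cy': 235.61286186812336, 'rvec': array([-2.40583014,  1.61850854,  0.22987534]), 'tvec': array([-0.62450464, -0.0335356 ,  0.39073236])}
```

View pics/side0.png

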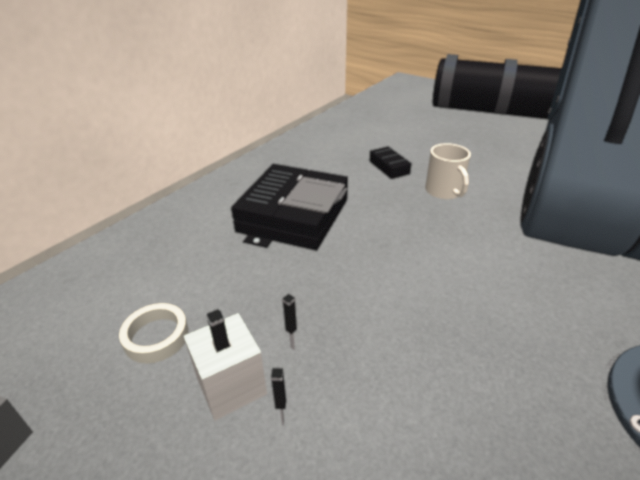

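View pics/top0.png

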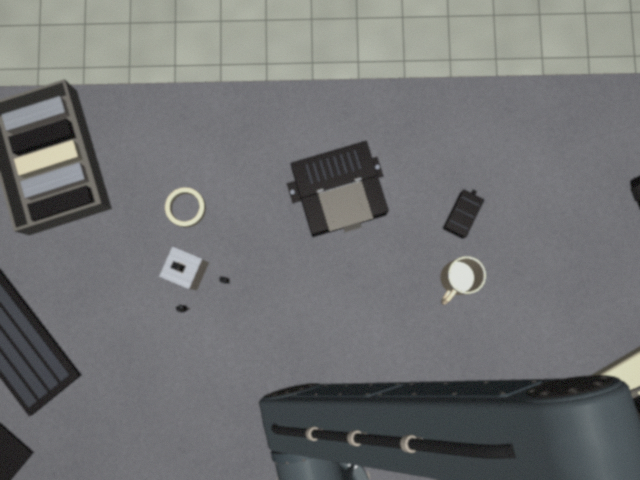

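View pics/wrist0.png

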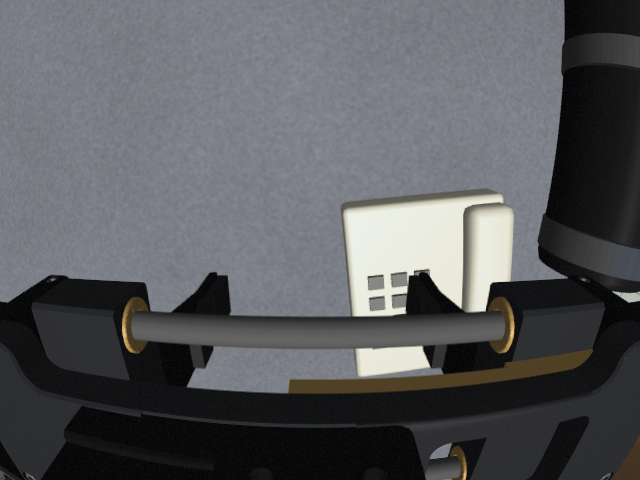

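The side view shows the stand at (225,365) with the tool handle at (218,330), and two smaller look-alikes at (290,315) and (279,390). The unit is at (290,205), the mug at (448,170), the adapter at (390,160) and the tape at (153,332). In the top view the stand is at (182,268), the unit at (338,188) and the cover at (347,203).

```bash
cat > h.py <<'E'
import numpy as np, cv2
from scipy.spatial.transform import Rotation as R
from rig import robot
def w2c(c): return cv2.Rodrigues(np.array(c['rvec'],float))[0], np.array(c['tvec'],float)
def c2w(p,c):
    M,t=w2c(c); return M.T@(np.array(p)-t)
def proj(P,c):
    M,t=w2c(c); p=np.atleast_2d(P)@M.T+t
    return np.c_[c['fx']*p[:,0]/p[:,2]+c['cx'],c['fy']*p[:,1]/p[:,2]+c['cy']]
def projf(P,c):
    M,t=w2c(c); p=np.atleast_2d(P)@M.T+t
    r=np.hypot(p[:,0],p[:,1]); th=np.arctan2(r,p[:,2]); 
    return np.c_[c['fx']*th*p[:,0]/r+c['cx'],c['fy']*th*p[:,1]/r+c['cy']]
def pixz(u,v,c,z):
    M,t=w2c(c); d=M.T@np.array([(u-c['cx'])/c['fx'],(v-c['cy'])/c['fy'],1]); o=-M.T@t
    return o+d*(z-o[2])/d[2]
def pixzf(u,v,c,z):
    M,t=w2c(c); x=(u-c['cx'])/c['fx'];y=(v-c['cy'])/c['fy'];th=np.hypot(x,y)
    d=M.T@np.array([x/th*np.sin(th),y/th*np.sin(th),np.cos(th)]); o=-M.T@t
    return o+d*(z-o[2])/d[2]
def show(n,f,box=None,k=1,marks=(),im=None):
    im=robot.camera(n) if im is None else im
    im=im[:,:,::-1].copy()
    for m in marks: cv2.circle(im,(int(round(m[0])),int(round(m[1]))),2,(0,0,255),1)
    if box: x0,y0,x1,y1=box; im=im[y0:y1,x0:x1]
    if k!=1: im=cv2.resize(im,None,fx=k,fy=k,interpolation=cv2.INTER_CUBIC)
    cv2.imwrite(f"pics/{f}.png",im)
def st():
    o=robot.get_obs(); print('t',round(o['time'],2),'p',np.round(o['position'],4),'q',np.round(o['q'],3),'F',np.round(o['ft_force'],1),'M',np.round(o['moment'],2),'g',round(o['grip_width'],4)); return o
E
python3 - <<'E'
from h import *
for n in("side","top"):
    im=robot.camera(n); c=robot.calibration(n)
    show(n,n+"_c1",(100,280,320,430) if n=="side" else (140,120,400,330),3,im=im)
    for t in("probe_mid","probe_tip","stand","unit","hinge","lip","aperture","mug","tape","adapter"):
        print(n,t,[(round(d['confidence'],2),np.round(c2w(d['point'],c),4).tolist(), np.round(proj(c2w(d['point'],c),c)[0]).tolist()) for d in robot.tip_of(t,n)[:4]])
E
```

```text
side probe_mid [(0.72, [0.4725, 0.2054, 0.0479], [290.0, 324.0]), (0.71, [0.4985, 0.3013, 0.0663], [222.0, 354.0]), (0.65, [0.4111, 0.2945, 0.049], [282.0, 397.0])]
side probe_tip [(0.76, [0.4724, 0.2061, -0.0046], [292.0, 349.0]), (0.63, [0.4108, 0.2947, -0.0025], [285.0, 421.0])]
side stand [(0.63, [0.5, 0.2967, -0.002], [231.0, 384.0])]
side unit [(0.81, [0.6716, -0.0492, -0.0031], [295.0, 217.0])]
side hinge [(0.86, [0.677, -0.0527, 0.0618], [292.0, 187.0])]
side lip [(0.78, [0.5947, -0.0741, 0.0605], [334.0, 196.0])]
side aperture [(0.57, [0.6265, -0.0617, 0.0631], [316.0, 193.0])]
side mug [(0.57, [0.4702, -0.3149, -0.0009], [444.0, 189.0])]
side tape [(0.66, [0.647, 0.3059, -0.0033], [155.0, 338.0])]
side adapter [(0.58, [0.6124, -0.3308, 0.0003], [390.0, 168.0])]
top probe_mid [(0.54, [0.4168, 0.2998, 0.051], [183.0, 307.0]), (0.53, [0.4987, 0.3018, 0.0691], [181.0, 269.0]), (0.51, [0.4744, 0.2097, 0.0495], [224.0, 280.0])]
top probe_tip [(0.61, [0.4136, 0.2992, 0.0013], [189.0, 308.0]), (0.57, [0.4717, 0.2043, 0.0008], [230.0, 282.0]), (0.44, [0.5899, -0.0699, 0.0614], [350.0, 225.0])]
top stand [(0.96, [0.4998, 0.299, -0.0009], [189.0, 271.0])]
top unit [(0.83, [0.6805, -0.0442, -0.0025], [337.0, 191.0])]
top hinge [(0.78, [0.6777, -0.0471, 0.0617], [339.0, 186.0])]
top lip [(0.85, [0.5914, -0.0707, 0.0637], [351.0, 224.0])]
top aperture [(0.82, [0.6272, -0.0585, 0.0631], [345.0, 208.0])]
top mug [(0.59, [0.477, -0.3128, 0.0025], [457.0, 276.0])]
top tape [(0.76, [0.6452, 0.3069, 0.0057], [186.0, 208.0])]
top adapter [(0.62, [0.616, -0.3284, -0.0016], [460.0, 216.0])]
```

View pics/side_c1.png

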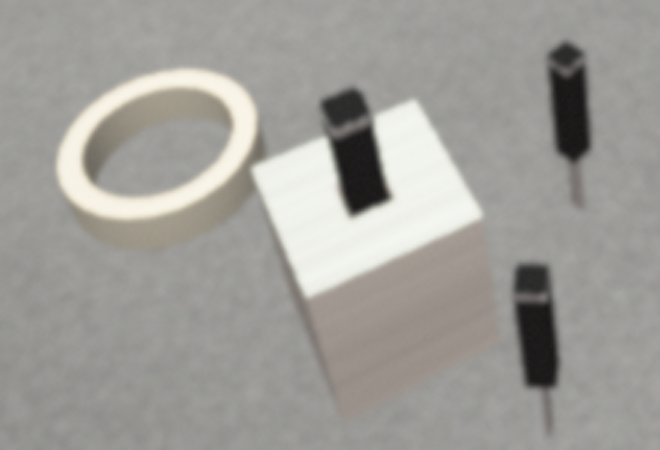

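View pics/top_c1.png

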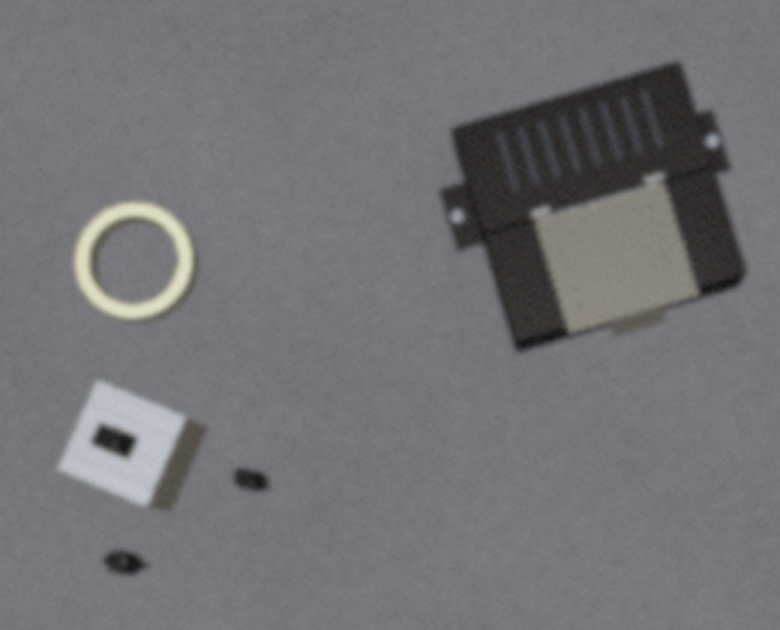

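Three things look like the tool, by side-view pixels: A at (220,330), upright in the stand; B at (290,315), free-standing; C at (279,390), free-standing. A is the one meant: it is the only one in the stand and has the thickest handle. The enlarged crop confirms this. Next I'll measure yaws and refine positions.

```bash
python3 - <<'E'
from h import *
im=robot.camera("top"); c=robot.calibration("top")
g=cv2.cvtColor(im,cv2.COLOR_RGB2GRAY).astype(int)
def rect(m,z,name):
    cn,_=cv2.findContours(m.astype(np.uint8),cv2.RETR_EXTERNAL,cv2.CHAIN_APPROX_NONE)
    k=max(cn,key=cv2.contourArea).reshape(-1,2)
    w=np.array([pixz(u,v,c,z)[:2] for u,v in k])
    r=cv2.minAreaRect((w*1000).astype(np.float32)); print(name,r, 'box',cv2.boxPoints(r).round(0).tolist())
m=np.zeros_like(g,bool); m[240:295,150:215]=g[240:295,150:215]>165; print(g[268,160:215])
rect(m,0.085,'stand')
print(g[205,290:400]); 
sub=np.zeros_like(m); sub[150:245,280:400]=True
rect(sub&(g<75),0.06,'unit')
rect(sub&(g>120),0.0635,'cover')
mm=robot.masks_of("lip","top"); 
for d in mm[:2]:
    print(d['confidence'],d['pixels'].sum()); rect(d['pixels'],0.0635,'covermask')
mm=robot.masks_of("unit","top"); 
for d in mm[:1]: rect(d['pixels'],0.06,'unitmask')
mm=robot.masks_of("probe_mid","top")
for d in mm[:3]:
    v,u=np.nonzero(d['pixels']); print(d['confidence'],u.mean(),v.mean(),len(u), pixz(u.mean(),v.mean(),c,0.11))
E
```

```text
[122 127 152 179 191 190 190 188 191 182 165 138 110  91  77  60  54  56
  56  41  23  21  33  61 109 154 183 191 194 193 192 191 193 193 191 191
 187 163 124  93  84  80  82  82  80  86 100 110 118 118 119 121 120 119
 120]
stand ((500.5245056152344, 300.0396423339844), (68.63147735595703, 69.09642791748047), 66.4551773071289) box [[455.0, 282.0], [518.0, 255.0], [546.0, 318.0], [483.0, 345.0]]
[115 117 114 112 113 116 118 118 117 117 114 102  78  51  47  47  48  44
  49  50  54  49  46  45  47  51  48  47  51  46  61  88 116 128 132 133
 134 132 133 132 132 133 133 131 134 130 130 133 133 133 133 134 135 132
 133 133 132 134 135 132 131 131 135 132 135 132 133 135 133 135 129 127
 131 133 131 132 131 129 117  84  59  53  49  53  54  48  49  48  48  47
  47  50  50  50  46  47  64  89 112 122 121 119 122 121 123 123 120 121
 121 121]
unit ((672.1002197265625, -43.49163818359375), (175.16754150390625, 209.77407836914062), 15.723958015441895) box [[559.0, 34.0], [616.0, -168.0], [785.0, -121.0], [728.0, 81.0]]
cover ((637.2509155273438, -58.92572784423828), (93.54733276367188, 98.3660
[... 199 characters left out ...]
8), 16.1697940826416) box [[563.0, -26.0], [592.0, -124.0], [690.0, -96.0], [662.0, 3.0]]
0.47 116
covermask ((504.480712890625, 310.0780029296875), (31.56165313720703, 18.627424240112305), 70.6794662475586) box [[490.0, 298.0], [508.0, 292.0], [518.0, 322.0], [501.0, 328.0]]
unitmask ((667.736572265625, -44.132843017578125), (188.7184600830078, 214.00857543945312), 15.46630573272705) box [[548.0, 34.0], [605.0, -172.0], [787.0, -122.0], [730.0, 84.0]]
0.79 211.43478260869566 291.70108695652175 184 [0.4458544  0.22742933 0.11      ]
0.52 164.93548387096774 290.3279569892473 186 [0.45040575 0.32541585 0.11      ]
0.51 177.91150442477877 266.5840707964602 113 [0.50005688 0.29845316 0.11      ]
```

```bash
cat >> h.py <<'E'
def plan(p0,R0,poses,ns):
    """poses: list of (p,R); ns rows each; prints rounded rows, simulating the rounding"""
    p,Rc=np.array(p0,float),R0; dps=[];tus=[]
    for (pt,Rt),n in zip(poses,ns):
        ps,Rs=p.copy(),Rc; rv=(Rs.inv()*Rt).as_rotvec()
        for i in range(1,n+1):
            pg=ps+(np.array(pt)-ps)*i/n; Rg=Rs*R.from_rotvec(rv*i/n)
            d=np.round(Rc.inv().apply(pg-p)*100,2); t=np.round(np.degrees((Rc.inv()*Rg).as_rotvec()),2)
            dps.append((d+0.).tolist());tus.append((t+0.).tolist())
            p=p+Rc.apply(d/100); Rc=Rc*R.from_rotvec(np.radians(t))
    import json
    print(json.dumps({"dp":dps,"turn":tus})); print('end',p.round(4),Rc.as_quat().round(3)); return p,Rc
def Rdown(yaw):
    x=np.array([np.cos(yaw),np.sin(yaw),0]);z=np.array([0,0,-1.]);return R.from_matrix(np.c_[x,np.cross(z,x),z])
E
python3 - <<'E'
from h import *
o=st(); Rc=R.from_quat(o['tool_rot'])
y1=np.radians(66.45); y0=np.arctan2(Rc.as_matrix()[1,0],Rc.as_matrix()[0,0]); print(np.degrees(y0))
ym=y0+(y1-y0)*10/19
plan(o['position'],Rc,[((0.42,-0.12,0.2),Rdown(ym)),((0.5005,0.300,0.165),Rdown(y1))],[10,9])
E
```

```text
t 1.45 p [ 0.2358 -0.5788  0.2024] q [-1.362  0.527  1.433 -0.     1.181 -0.178] F [-0.5 -0.8  0. ] M [0.03 0.04 0.01] g 0.0872
-67.83888411684595
{"dp": [[-3.55, -3.44, 0.02], [-3.11, -3.85, 0.03], [-2.61, -4.2, 0.02], [-2.07, -4.48, 0.02], [-1.5, -4.71, 0.03], [-0.91, -4.86, 0.02], [-0.31, -4.94, 0.02], [0.31, -4.93, 0.03], [0.9, -4.86, 0.02], [1.5, -4.71, 0.03], [1.13, -4.62, 0.39], [1.68, -4.44, 0.39], [2.22, -4.2, 0.39], [2.72, -3.9, 0.38], [3.17, -3.53, 0.39], [3.59, -3.12, 0.39], [3.95, -2.65, 0.39], [4.24, -2.14, 0.39], [4.47, -1.61, 0.39]], "turn": [[0.0, 0.0, -7.07], [0.0, 0.0, -7.07], [0.0, 0.0, -7.06], [0.0, 0.0, -7.07], [0.0, 0.0, -7.07], [0.0, 0.0, -7.07], [0.0, 0.0, -7.06], [0.0, 0.0, -7.07], [0.0, 0.0, -7.07], [0.0, 0.0, -7.07], [0.0, 0.0, -7.07], [0.0, 0.0, -7.07], [0.0, 0.0, -7.06], [0.0, 0.0, -7.07], [0.0, 0.0, -7.07], [0.0, 0.0, -7.07], [0.0, 0.0, -7.06], [0.0, 0.0, -7.07], [0.0, 0.0, -7.07]]}
end [0.5005 0.3    0.165 ] [ 0.837  0.548 -0.    -0.   ]
```

```bash
python3 -m creep '{"dp": [[-3.5,-3.4,0],[-3.1,-3.9,0],[-2.6,-4.2,0],[-2.1,-4.5,0],[-1.5,-4.7,0],[-0.9,-4.9,0],[-0.3,-4.9,0],[0.3,-4.9,0],[0.9,-4.9,0],[1.5,-4.7,0],[1.1,-4.6,0.4],[1.7,-4.4,0.4],[2.2,-4.2,0.4],[2.7,-3.9,0.4],[3.2,-3.5,0.4],[3.6,-3.1,0.4],[3.9,-2.7,0.4],[4.2,-2.1,0.4],[4.5,-1.6,0.4],[0,0,0]], "turn": [[0,0,-7],[0,0,-7],[0,0,-7],[0,0,-7],[0,0,-7],[0,0,-7],[0,0,-7],[0,0,-7],[0,0,-7],[0,0,-7],[0,0,-7],[0,0,-7],[0,0,-7],[0,0,-7],[0,0,-7],[0,0,-7],[0,0,-7],[0,0,-7.5],[0,0,-7.5],[0,0,0]]}' -1
python3 - <<'E'
from h import *
o=st(); print(R.from_quat(o['tool_rot']).as_matrix().round(3))
im=robot.camera("wrist"); c=robot.calibration("wrist")
h=[(.5005,.3,.135)]
y=np.radians(66.45); a=np.array([np.cos(y),np.sin(y),0]); b=np.array([-a[1],a[0],0])
P=[np.array([.5005,.3,.135])+i*8e-3*a+j*8e-3*b for i in(-1,1) for j in(-1,1)]+[np.array([.5005,.3,.085])+i*35e-3*a+j*35e-3*b for i in(-1,1) for j in(-1,1)]
m=projf(np.array(P),c); print(m.round(0).tolist())
show("wrist","w1",im=im,marks=m)
M,t=w2c(c); print('cam pos',(-M.T@t).round(3))
for t in("probe_mid","stand"):
    print(t,[(round(d['confidence'],2),np.round(c2w(d['point'],c),4).tolist()) for d in robot.tip_of(t,"wrist")[:4]])
E
```

```text
time: 3.45
position: [0.5108, 0.3017, 0.1661]
tool_rot: [0.836, 0.549, 0.002, -0.0]
ft_force: [0.1, -0.8, 0.0]
grip_width: 0.0874
t 3.45 p [0.5108 0.3017 0.1661] q [ 0.344  0.526  1.555  0.002  1.057 -0.819] F [ 0.1 -0.8  0. ] M [ 0.04 -0.14  0.04] g 0.0874
[[ 0.398  0.917  0.003]
 [ 0.917 -0.398  0.003]
 [ 0.004  0.001 -1.   ]]
[[301.0, 257.0], [301.0, 232.0], [327.0, 257.0], [328.0, 232.0], [269.0, 268.0], [266.0, 177.0], [361.0, 268.0], [364.0, 176.0]]
cam pos [0.439 0.329 0.349]
probe_mid [(0.89, [0.4918, 0.2968, 0.0657]), (0.77, [0.4398, 0.3394, 0.0082]), (0.76, [0.4507, 0.2317, 0.0095])]
stand [(0.68, [0.5005, 0.2964, 0.0001])]
```

View pics/w1.png

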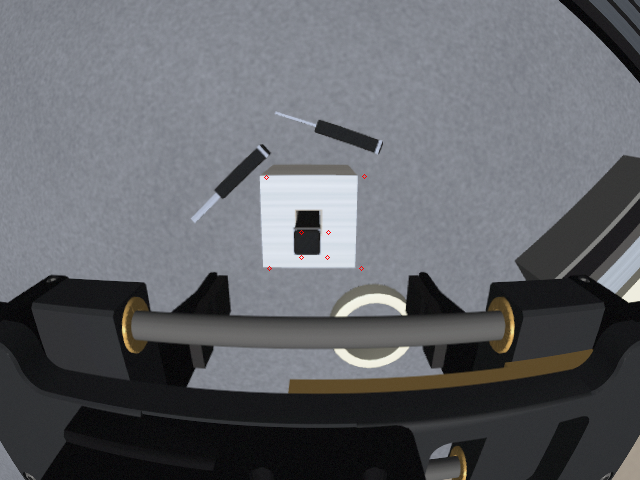

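The wrist view shows the stand top between (261,176) and (357,268) and the handle top at (307,242). That is about 6 px left of my prediction, so the true position is roughly (0.4985, 0.2955). The two look-alikes have toppled on their own and lie near (230,180) and (340,132). I'll shift sideways and check again.

```bash
python3 -m creep '{"dp": [[-0.5,-0.4,0],[-0.5,-0.4,0],[0,0,0]], "turn": [[0,0,0],[0,0,0],[0,0,0]]}' -1
python3 - <<'E'
from h import *
o=st(); 
im=robot.camera("wrist"); c=robot.calibration("wrist")
Rm=R.from_quat(o['tool_rot']).as_matrix(); p=o['position']
P=[p+Rm@np.array([0,0,d]) for d in (0,.03,.08)]
m=projf(np.array(P),c); print(m.round(0).tolist())
show("wrist","w2",(170,130,450,380),2.8,im=im,marks=m)
print([(round(d['confidence'],2),np.round(c2w(d['point'],c),4).tolist()) for d in robot.tip_of("probe_mid","wrist")[:4]])
E
```

```text
time: 3.9
position: [0.4968, 0.2885, 0.1665]
tool_rot: [0.838, 0.545, -0.001, -0.0]
ft_force: [0.5, 0.5, -0.1]
grip_width: 0.0872
t 3.9 p [0.4968 0.2885 0.1665] q [ 0.332  0.505  1.597 -0.     1.042 -0.821] F [ 0.5  0.5 -0.1] M [ 0.07 -0.18 -0.01] g 0.0872
[[317.0, 277.0], [317.0, 258.0], [317.0, 235.0]]
[(0.8, [0.4962, 0.2972, 0.0678]), (0.62, [0.4542, 0.2357, 0.006]), (0.55, [0.4419, 0.3403, 0.0072])]
```

View pics/w2.png

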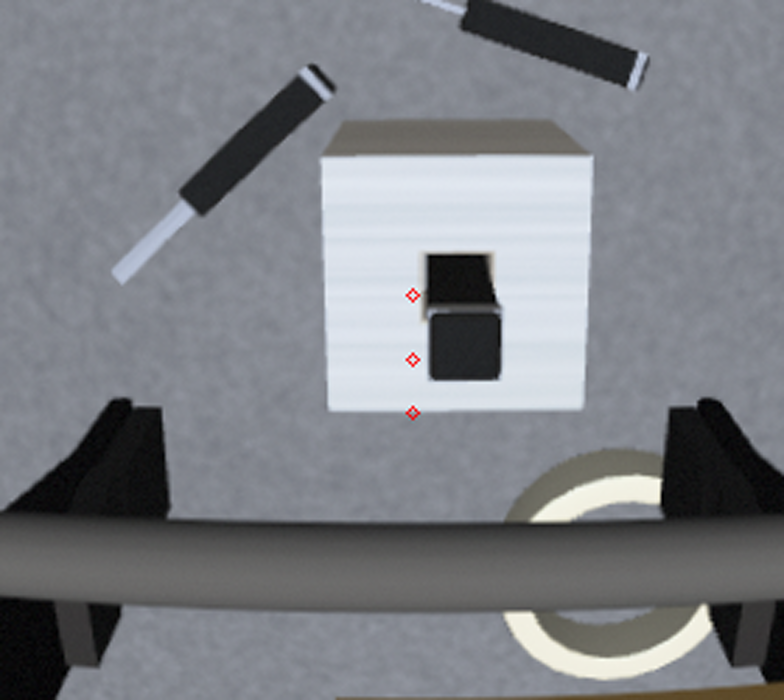

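```bash
python3 -m creep '{"dp": [[1.1,-0.3,0],[0,0,0],[0,0,0]], "turn": [[0,0,0],[0,0,0],[0,0,0]]}' -1
python3 - <<'E'
from h import *
o=st(); 
im=robot.camera("wrist"); c=robot.calibration("wrist")
o=st()
Rm=R.from_quat(o['tool_rot']).as_matrix(); p=o['position']
P=[p+Rm@np.array([0,0,d]) for d in (0,.03,.08)]
m=projf(np.array(P),c); print(m.round(0).tolist())
show("wrist","w3",(170,130,450,380),2.8,im=im,marks=m)
E
```

```text
time: 4.3
position: [0.5002, 0.302, 0.1663]
tool_rot: [0.838, 0.546, 0.0, 0.0]
ft_force: [0.1, -0.6, 0.3]
grip_width: 0.0869
t 4.3 p [0.5002 0.302  0.1663] q [ 0.352  0.516  1.574 -0.     1.051 -0.803] F [ 0.1 -0.6  0.3] M [ 0.1  -0.14 -0.06] g 0.0869
t 4.35 p [0.5    0.3018 0.1663] q [ 0.352  0.516  1.575 -0.     1.051 -0.803] F [-0.5 -0.1  0.5] M [ 0.02 -0.15 -0.05] g 0.0871
[[319.0, 278.0], [319.0, 259.0], [318.0, 236.0]]
```

View pics/w3.png

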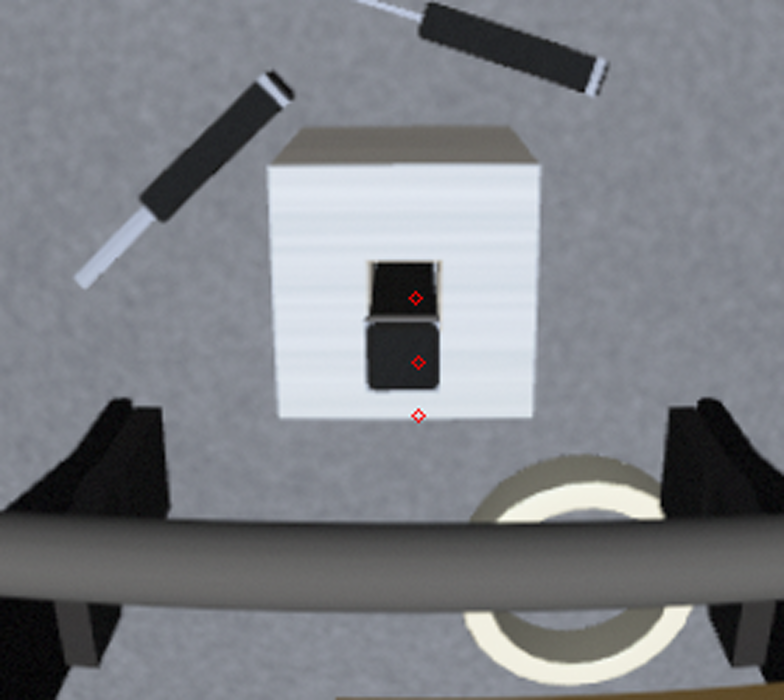

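The handle top at (314,257) is 5 px left of the grip axis, about 3 mm. I'll correct this while descending, then close.

```bash
python3 -m creep '{"dp": [[-0.3,-0.15,1.5],[0,0,2],[0,0,2],[0,0,1.6],[0,0,0],[0,0,0]], "turn": [[0,0,0],[0,0,0],[0,0,0],[0,0,0],[0,0,0],[0,0,0]]}' -1
python3 -m creep '{"dp": [[0,0,0],[0,0,0],[0,0,0],[0,0,0],[0,0,0],[0,0,0]], "turn": [[0,0,0],[0,0,0],[0,0,0],[0,0,0],[0,0,0],[0,0,0]]}' 1 10
python3 -c "
from h import *
st()"
```

```text
time: 4.95
position: [0.4974, 0.2993, 0.0953]
tool_rot: [0.838, 0.546, -0.0, -0.0]
ft_force: [-0.1, -0.3, -0.2]
grip_width: 0.087
time: 5.55
position: [0.4974, 0.2993, 0.0954]
tool_rot: [0.838, 0.546, 0.0, 0.0]
ft_force: [0.2, -0.1, 0.1]
grip_width: 0.0471
t 5.55 p [0.4974 0.2993 0.0954] q [ 0.349  0.61   1.641  0.     0.891 -0.805] F [ 0.2 -0.1  0.1] M [ 0.04 -0.16 -0.02] g 0.0471
```

```bash
python3 -m creep '{"dp": [[0,0,0],[0,0,0],[0,0,0],[0,0,0],[0,0,0],[0,0,0]], "turn": [[0,0,0],[0,0,0],[0,0,0],[0,0,0],[0,0,0],[0,0,0]]}' 1 10
python3 -c "
from h import *
st(); show('side','s2',(100,200,400,430),2.6)"
```

```text
time: 6.15
position: [0.4974, 0.2993, 0.0953]
tool_rot: [0.838, 0.546, -0.0, 0.0]
ft_force: [0.4, 0.1, 0.2]
grip_width: 0.0158
t 6.15 p [0.4974 0.2993 0.0953] q [ 0.349  0.61   1.641 -0.     0.891 -0.805] F [0.4 0.1 0.2] M [ 0.09 -0.14  0.06] g 0.0158
```

View pics/s2.png

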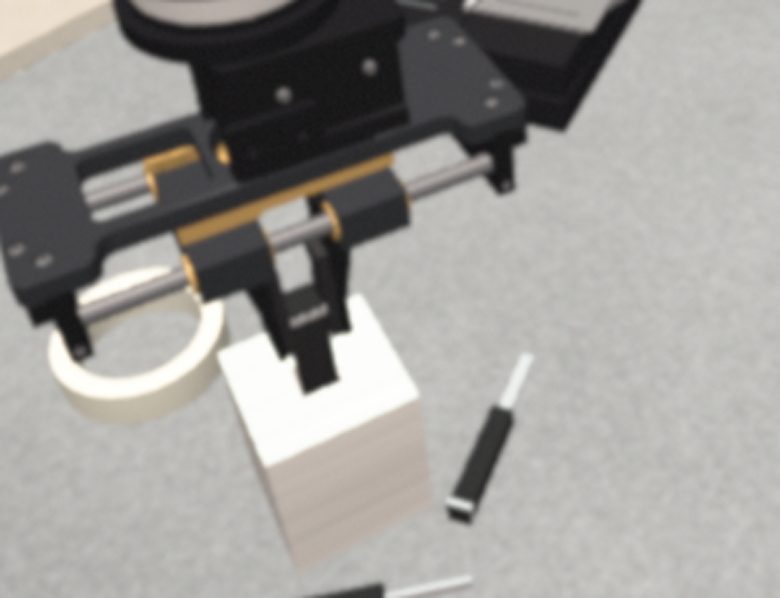

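The side view shows the jaws closed on the handle at (314,345) in the crop, with the width at 15.8 mm. I'll grip harder and lift straight up.

```bash
python3 -m creep '{"dp": [[0,0,0],[0,0,0],[0,0,-1],[0,0,-2],[0,0,-2],[0,0,-2],[0,0,-2],[0,0,-2],[0,0,0],[0,0,0]], "turn": [[0,0,0],[0,0,0],[0,0,0],[0,0,0],[0,0,0],[0,0,0],[0,0,0],[0,0,0],[0,0,0],[0,0,0]]}' 1 50
python3 -c "
from h import *
o=st(); im=robot.camera('side'); c=robot.calibration('side')
Rm=R.from_quat(o['tool_rot']).as_matrix(); p=o['position']
m=proj(np.array([p, p+Rm[:,2]*.09]),c); print(m)
show('side','s3',(150,200,300,350),4,im=im)
show('wrist','w4')
print([(round(d['confidence'],2),np.round(c2w(d['point'],c),4).tolist()) for d in robot.tip_of('probe_tip','side')[:4]])
"
```

```text
time: 7.2
position: [0.4973, 0.2993, 0.2057]
tool_rot: [0.838, 0.546, 0.0, 0.0]
ft_force: [0.6, -0.6, -0.8]
grip_width: 0.0157
t 7.2 p [0.4973 0.2993 0.2057] q [ 0.349  0.463  1.544 -0.     1.134 -0.805] F [ 0.6 -0.6 -0.8] M [ 0.08 -0.16  0.01] g 0.0157
[[203.34675412 266.72570369]
 [217.20348636 326.24540677]]
[(0.85, [0.4974, 0.2998, 0.116]), (0.79, [0.4712, 0.1878, 0.0003]), (0.72, [0.4113, 0.3019, 0.0072])]
```

View pics/s3.png

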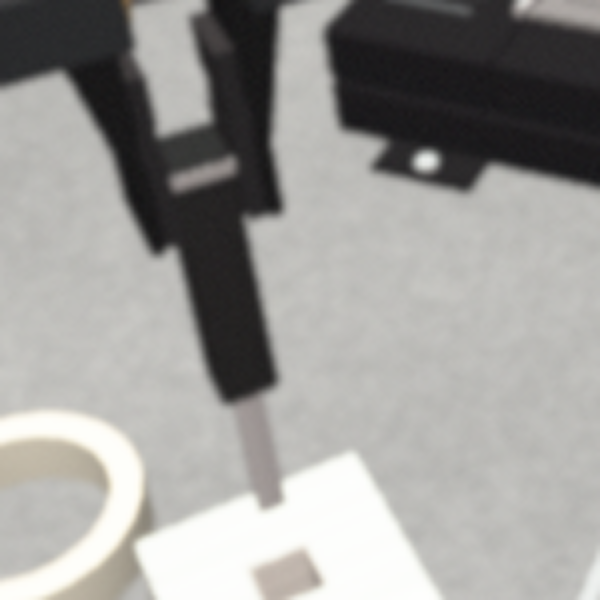

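View pics/w4.png

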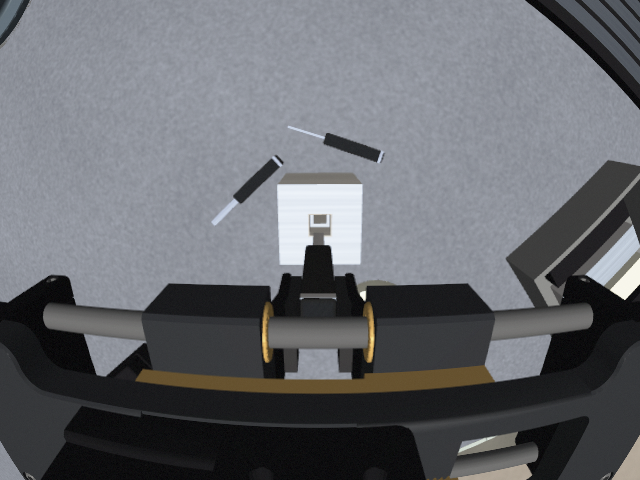

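The tool is out, and in the side view the blade at (262,450) looks about half the handle's width. So its 8 mm side lies along the jaws and the flat faces will be across them, as wanted. Next I'll plan the move to a standoff in front of the lip.

```bash
cat >> h.py <<'E'
YU=np.radians(15.73); u=np.array([np.cos(YU),np.sin(YU),0]); v=np.array([-np.sin(YU),np.cos(YU),0]); Z=np.array([0,0,1.])
H=np.array([0.677,-0.049,0.0605]); L=0.0903
def Rt(tau):
    z=u*np.sin(tau)-Z*np.cos(tau); return R.from_matrix(np.c_[v,np.cross(z,v),z])
def tcp(X,z,tau,Y=0):  # tip at X along u from hinge, height z
    T=np.array([H[0],H[1],0])+X*u+Y*v+z*Z
    r=Rt(tau); return T-L*r.apply([0,0,1]), r
def where(o):
    Rc=R.from_quat(o['tool_rot']); T=o['position']+L*Rc.apply([0,0,1]); d=T-H; zz=Rc.apply([0,0,1])
    xx=Rc.apply([1,0,0])
    print('tip X %.1f Y %.1f z %.1f mm tilt %.1f side %.1f xyaw-v %.1f'%(d@u*1e3,d@v*1e3,T[2]*1e3,np.degrees(np.arctan2(zz@u,-zz[2])),np.degrees(np.arcsin(zz@v)),np.degrees(np.arctan2(xx[1],xx[0]))-np.degrees(YU)-90))
E
python3 - <<'E'
from h import *
o=st(); Rc=R.from_quat(o['tool_rot'])
plan(o['position'],Rc,[tcp(-.12,.09,np.radians(35))],[10])
E
```

```text
t 7.35 p [0.4964 0.2989 0.2041] q [ 0.349  0.465  1.545 -0.     1.134 -0.805] F [-0.1  0.7 -1.3] M [ 0.07 -0.11  0.01] g 0.0154
{"dp": [[-3.55, 1.73, 0.4], [-3.66, 1.47, 0.43], [-3.76, 1.2, 0.42], [-3.84, 0.92, 0.41], [-3.9, 0.63, 0.36], [-3.94, 0.36, 0.32], [-3.96, 0.07, 0.24], [-3.96, -0.2, 0.15], [-3.94, -0.48, 0.05], [-3.89, -0.73, -0.06]], "turn": [[-3.37, 1.21, -3.83], [-3.38, 1.22, -3.83], [-3.37, 1.21, -3.83], [-3.37, 1.22, -3.83], [-3.37, 1.21, -3.83], [-3.38, 1.22, -3.83], [-3.37, 1.21, -3.83], [-3.37, 1.22, -3.83], [-3.38, 1.21, -3.83], [-3.37, 1.22, -3.83]]}
end [ 0.5117 -0.0955  0.164 ] [0.576 0.76  0.24  0.182]
```

```bash
python3 -m creep '{"dp": [[-3.6,1.7,0.4],[-3.7,1.5,0.4],[-3.8,1.2,0.4],[-3.8,0.9,0.4],[-3.9,0.6,0.4],[-3.9,0.4,0.3],[-4,0.1,0.2],[-4,-0.2,0.2],[-3.9,-0.5,0],[-3.9,-0.7,0],[0,0,0],[0,0,0]], "turn": [[-3.4,1.2,-3.8],[-3.4,1.2,-3.8],[-3.4,1.2,-3.8],[-3.4,1.2,-3.8],[-3.4,1.2,-3.8],[-3.4,1.2,-3.8],[-3.4,1.2,-3.8],[-3.4,1.2,-3.8],[-3.4,1.2,-3.9],[-3.4,1.2,-3.9],[0,0,0],[0,0,0]]}'
python3 - <<'E'
from h import *
o=st(); where(o)
show('side','s4',(180,120,400,285),3.6)
show('wrist','w5'); show('top','t5',(240,120,440,270),4)
for n in('side','wrist','top'):
  c=robot.calibration(n)
  for t in('lip','hinge','probe_tip','aperture'): print(n,t,[(round(d['confidence'],2),np.round(c2w(d['point'],c),4).tolist()) for d in robot.tip_of(t,n)[:2]])
E
```

```text
time: 8.55
position: [0.5032, 0.0031, 0.1733]
tool_rot: [0.65, 0.725, 0.19, 0.127]
ft_force: [0.4, 0.9, -0.3]
grip_width: 0.0154
t 8.55 p [0.5032 0.0031 0.1733] q [-0.4    0.304  2.121  0.698  0.434 -2.677] F [ 0.4  0.9 -0.3] M [-0.02  0.2   0.01] g 0.0154
tip X -113.0 Y 96.4 z 92.4 mm tilt 26.4 side -0.6 xyaw-v -8.7
side lip [(0.89, [0.5926, -0.075, 0.0608]), (0.55, [0.4696, -0.3149, 0.0003])]
side hinge [(0.58, [0.6745, -0.0499, 0.0575])]
side probe_tip [(0.98, [0.5446, 0.0133, 0.0924]), (0.81, [0.4103, 0.3006, 0.0064])]
side aperture [(0.95, [0.6273, -0.0632, 0.058])]
wrist lip [(0.95, [0.5903, -0.0714, 0.0623])]
wrist hinge [(0.53, [0.5895, -0.069, 0.0598])]
wrist probe_tip [(0.8, [0.4072, 0.3019, 0.0054]), (0.8, [0.4679, 0.1857, 0.0097])]
wrist aperture [(0.61, [0.63, -0.0612, 0.061])]
top lip [(0.75, [0.5932, -0.0686, 0.0602])]
top hinge [(0.86, [0.6751, -0.0465, 0.0621])]
top probe_tip [(0.76, [0.4719, 0.1835, 0.0084]), (0.64, [0.4101, 0.2996, 0.0055])]
top aperture [(0.76, [0.6288, -0.0585, 0.0611])]
```

View pics/s4.png

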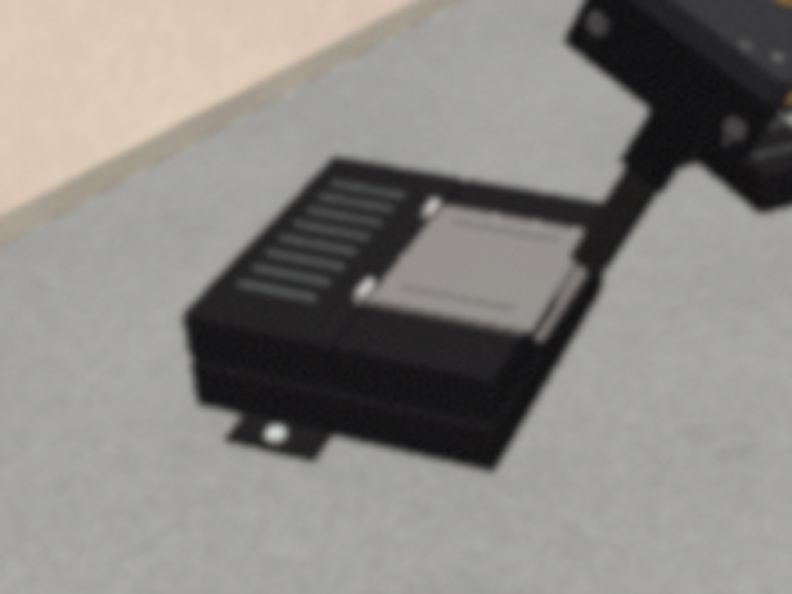

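View pics/w5.png

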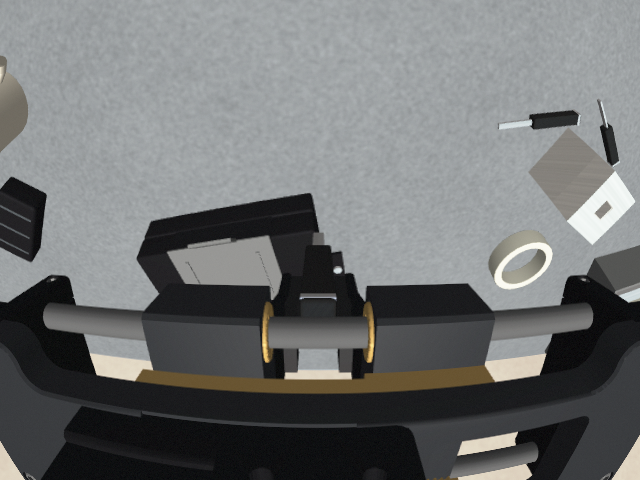

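View pics/t5.png

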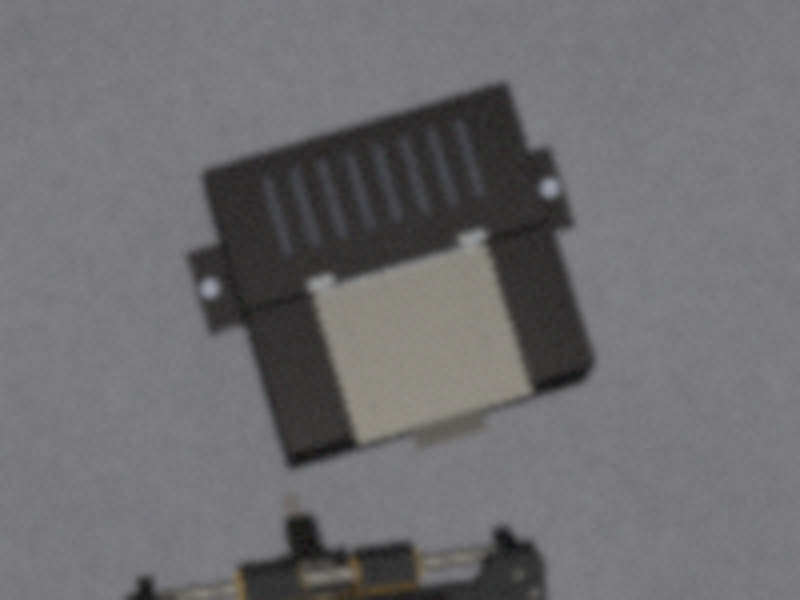

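The move stopped short of the target: q6 ran near its limit and the wrist near its singularity. I'll spin the tool half a turn about its own axis, which leaves the blade the same, to bring q6 mid-range. That also puts the wrist camera on the robot's side.

```bash
python3 -m creep '{"dp": [[0,0,-0.2],[0,0,-0.2],[0,0,-0.2],[0,0,-0.2],[0,0,-0.2],[0,0,0],[0,0,0],[0,0,0],[0,0,0],[0,0,0],[0,0,0],[0,0,0],[0,0,0],[0,0,0],[0,0,0],[0,0,0],[0,0,0],[0,0,0],[0,0,0],[0,0,0]], "turn": [[0,0,8.5],[0,0,8.5],[0,0,8.5],[0,0,8.5],[0,0,8.5],[0,0,8.5],[0,0,8.5],[0,0,8.5],[0,0,8.5],[0,0,8.5],[0,0,8.5],[0,0,8.5],[0,0,8.5],[0,0,8.5],[0,0,8.5],[0,0,8.5],[0,0,8.5],[0,0,8.5],[0,0,8.5],[0,0,8.5]]}'
python3 - <<'E'
import re
s=open('h.py').read()
s=s.replace("return R.from_matrix(np.c_[v,np.cross(z,v),z])","return R.from_matrix(np.c_[-v,np.cross(z,-v),z])").replace("xx=Rc.apply([1,0,0])","xx=-Rc.apply([1,0,0])").replace("H=np.array([0.677,-0.049,0.0605])","H=np.array([0.6775,-0.0490,0.0605])")
open('h.py','w').write(s)
from h import *
o=st();where(o)
plan(o['position'],R.from_quat(o['tool_rot']),[tcp(-.12,.085,np.radians(30))],[8])
E
```

```text
time: 11.3
position: [0.4995, 0.0021, 0.183]
tool_rot: [0.777, -0.586, 0.143, -0.179]
ft_force: [-0.6, 0.5, -0.3]
grip_width: 0.0157
t 11.3 p [0.4995 0.0021 0.183 ] q [-0.408  0.277  2.119  0.667  0.457  0.322] F [-0.6  0.5 -0.3] M [-0.15  0.32  0.01] g 0.0157
tip X -117.2 Y 96.5 z 102.2 mm tilt 26.5 side -0.6 xyaw-v 0.1
{"dp": [[1.21, 0.21, 0.19], [1.22, 0.2, 0.19], [1.22, 0.21, 0.19], [1.21, 0.2, 0.18], [1.22, 0.21, 0.18], [1.22, 0.2, 0.17], [1.21, 0.21, 0.18], [1.22, 0.21, 0.17]], "turn": [[0.44, -0.08, 0.06], [0.43, -0.07, 0.06], [0.44, -0.08, 0.05], [0.44, -0.07, 0.06], [0.43, -0.08, 0.06], [0.44, -0.07, 0.06], [0.44, -0.08, 0.05], [0.43, -0.08, 0.06]]}
end [ 0.5185 -0.0938  0.1631] [ 0.77  -0.583  0.156 -0.206]
```

```bash
python3 -m creep '{"dp": [[1.6,0.28,0.25],[1.6,0.28,0.25],[1.6,0.28,0.25],[1.6,0.28,0.25],[1.7,0.28,0.25],[1.7,0.28,0.2],[0,0,0],[0,0,0]], "turn": [[0.6,-0.1,0.1],[0.6,-0.1,0.1],[0.6,-0.1,0.1],[0.6,-0.1,0],[0.6,-0.1,0.1],[0.5,-0.1,0.1],[0,0,0],[0,0,0]]}'
python3 - <<'E'
from h import *
o=st();where(o)
imS=robot.camera('side');c=robot.calibration('side')
E_=lambda Y:H-[0,0,0]+u*(-.103)+v*Y+Z*.013
RR=lambda Y:H+u*(-.09)+v*Y
T=o['position']+L*R.from_quat(o['tool_rot']).apply([0,0,1])
P=[E_(.02),E_(-.02),RR(.02),RR(-.02),RR(.05),RR(-.05),T]
m=proj(np.array(P),c); print(m.round(0).tolist())
show('side','s5',(260,140,400,245),5.6,im=imS,marks=m)
im=robot.camera('wrist');c=robot.calibration('wrist'); m=projf(np.array(P),c)
show('wrist','w6',im=im,marks=m)
E
```

```text
time: 12.1
position: [0.5187, -0.0943, 0.1631]
tool_rot: [0.771, -0.581, 0.156, -0.206]
ft_force: [0.1, 0.6, -0.5]
grip_width: 0.0157
t 12.1 p [ 0.5187 -0.0943  0.1631] q [-0.656  0.373  2.09   0.91   0.533 -0.131] F [ 0.1  0.6 -0.5] M [-0.11  0.34 -0.01] g 0.0157
tip X -120.0 Y -0.4 z 84.9 mm tilt 30.0 side 0.1 xyaw-v 0.3
[[339.0, 198.0], [345.0, 187.0], [332.0, 202.0], [339.0, 192.0], [326.0, 211.0], [344.0, 184.0], [351.0, 188.0]]
```

View pics/s5.png

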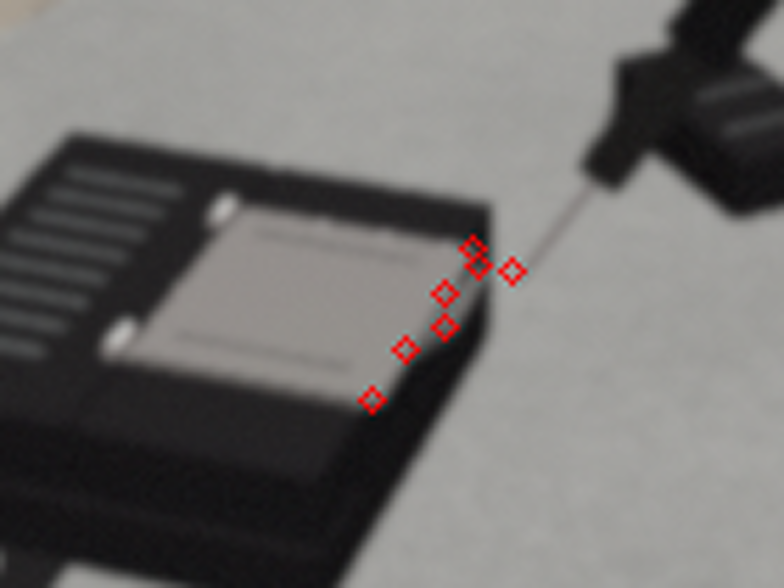

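View pics/w6.png

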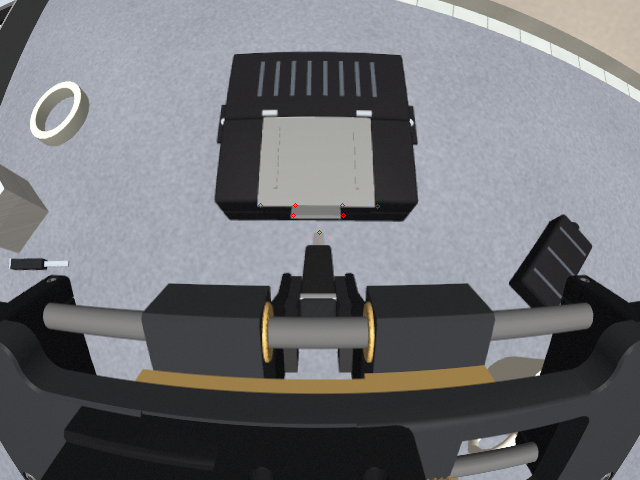

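The wrist view matches my predictions within 1–2 px: cover corners near (258,207) and (375,207), lip from 291 to 341, blade tip at (319,232). Next I'll plan the insertion under the lip and simulate the lever contact.

```bash
cat > lev.py <<'E'
import numpy as np
def poly(T,tau):
    d=np.array([-np.sin(tau),np.cos(tau)]); n=np.array([np.cos(tau),np.sin(tau)])
    T=np.array(T)
    b=[T+n*1.5,T+n*1.5+d*50,T-n*1.5+d*50,T-n*1.5]
    h=[T+n*8+d*50,T+n*8+d*130,T-n*8+d*130,T-n*8+d*50]
    f=[T+n*13+d*88,T+n*13+d*150,T-n*13+d*150,T-n*13+d*88]
    return b,h,f
def pts(th):
    r=np.array([-90,0.]);e=np.array([-90-12.7,12.7])
    a=np.linspace(0,1,60)[:,None]
    P=np.r_[r*a,r+(e-r)*a]; 
    c,s=np.cos(-th),np.sin(-th)
    return P@np.array([[c,-s],[s,c]]).T+[0,60.5]
def inside(P,q):
    q=np.array(q); s=None; ok=np.ones(len(P),bool)
    sg=[]
    for i in range(len(q)):
        e=q[(i+1)%len(q)]-q[i]; sg.append(e[0]*(P[:,1]-q[i][1])-e[1]*(P[:,0]-q[i][0]))
    sg=np.array(sg); return (np.all(sg>0,0)|np.all(sg<0,0))
def step(th,T,tau):
    for t in np.arange(th,2.4,.005):
        P=pts(t); 
        ins=[inside(P,q).any() for q in poly(T,tau)]
        if not any(ins): return t
    return None
def which(th,T,tau):
    P=pts(th-.006); return [np.nonzero(inside(P,q))[0][[0,-1]].tolist() if inside(P,q).any() else None for q in poly(T,tau)]
E
python3 - <<'E'
from lev import *
tau=np.radians(30); th=0.
# path T
wp=[(-91,44),(-91,56),(-90,72),(-84,92),(-72,111),(-56,126),(-38,135),(-18,139),(0,140),(16,138)]
for i in range(len(wp)-1):
    for k in np.linspace(0,1,5)[1:]:
        T=np.array(wp[i])*(1-k)+np.array(wp[i+1])*k
        t2=step(th,T,tau); th=t2 if t2 is not None else th
    print(wp[i+1],t2,which(th,T,tau) if t2 else None)
E
python3 - <<'E'
from h import *
o=robot.get_obs()
t=np.radians(30)
plan(o['position'],R.from_quat(o['tool_rot']),[tcp(-.12,.044,t),tcp(-.091,.044,t)],[3,3])
E
```

```text
(-91, 56) 0.05 [[116, 119], None, None]
(-90, 72) 0.17500000000000007 [[111, 119], None, None]
(-84, 92) 0.27500000000000013 [None, None, None]
(-72, 111) 0.27500000000000013 [None, None, None]
(-56, 126) 0.27500000000000013 [None, None, None]
(-38, 135) 0.27500000000000013 [None, None, None]
(-18, 139) 0.27500000000000013 [None, None, None]
(0, 140) 0.27500000000000013 [None, None, None]
(16, 138) 0.27500000000000013 [None, None, None]
{"dp": [[0.01, 0.69, 1.19], [0.02, 0.68, 1.18], [0.01, 0.69, 1.19], [0.0, -0.84, 0.48], [0.0, -0.83, 0.48], [0.0, -0.84, 0.49]], "turn": [[0.01, 0.03, 0.11], [0.0, 0.03, 0.12], [0.01, 0.03, 0.11], [0.0, 0.0, 0.0], [0.0, 0.0, 0.0], [0.0, 0.0, 0.0]]}
end [ 0.5465 -0.0859  0.1222] [ 0.77  -0.583  0.156 -0.206]
```

```bash
cat > p.py <<'E'
from lev import *
tau=np.radians(30); th=0.
wp=[(-91,44),(-90,60),(-86,70),(-79,78),(-74,90),(-68,102),(-60,112),(-50,121),(-38,128),(-24,132),(-10,134),(4,134),(16,133),(22,132)]
for i in range(len(wp)-1):
    for k in np.linspace(0,1,9)[1:]:
        T=np.array(wp[i])*(1-k)+np.array(wp[i+1])*k
        t2=step(th,T,tau); w=which(t2,T,tau) if t2 else None; th=t2 if t2 is not None else th
    rp=T-[0,60.5]; a=np.hypot(*rp)
    print(wp[i+1],round(th,3),w,'radius',a.round(0))
E
python3 p.py
```

```text
(-90, 60) 0.09 [[113, 119], None, None] radius 90.0
(-86, 70) 0.205 [[98, 119], None, None] radius 87.0
(-79, 78) 0.345 [[59, 76], None, None] radius 81.0
(-74, 90) 0.49 [[59, 63], None, None] radius 80.0
(-68, 102) 0.63 [[59, 62], None, None] radius 80.0
(-60, 112) 0.77 [[58, 62], None, None] radius 79.0
(-50, 121) 0.92 [[58, 62], None, None] radius 78.0
(-38, 128) 1.08 [[51, 57], None, None] radius 77.0
(-24, 132) 1.265 [[50, 51], None, None] radius 75.0
(-10, 134) 1.455 [[49, 49], None, None] radius 74.0
(4, 134) 1.64 [[49, 49], None, None] radius 74.0
(16, 133) 1.8 [[49, 49], None, None] radius 74.0
(22, 132) 1.88 [[50, 50], None, None] radius 75.0
```

```bash
python3 -m creep '{"dp": [[0,0.7,1.2],[0,0.7,1.2],[0,0.65,1.15],[0,-0.8,0.5],[0,-0.8,0.5],[0,-0.9,0.45],[0,0,0],[0,0,0]], "turn": [[0,0,0.1],[0,0,0.1],[0,0,0.1],[0,0,0],[0,0,0],[0,0,0],[0,0,0],[0,0,0]]}'
python3 - <<'E'
from h import *
o=st();where(o)
show('side','s6',(260,140,400,245),5.6)
show('wrist','w7',(200,120,440,300),3.3)
E
```

```text
time: 13.0
position: [0.5465, -0.0856, 0.1224]
tool_rot: [0.771, -0.582, 0.156, -0.206]
ft_force: [-0.4, 0.1, 0.1]
grip_width: 0.0157
t 13.0 p [ 0.5465 -0.0856  0.1224] q [-0.596  0.486  2.071  1.07   0.452 -0.254] F [-0.4  0.1  0.1] M [-0.14  0.33 -0.08] g 0.0157
tip X -90.9 Y 0.4 z 44.2 mm tilt 30.0 side 0.1 xyaw-v 0.1
```

View pics/s6.png

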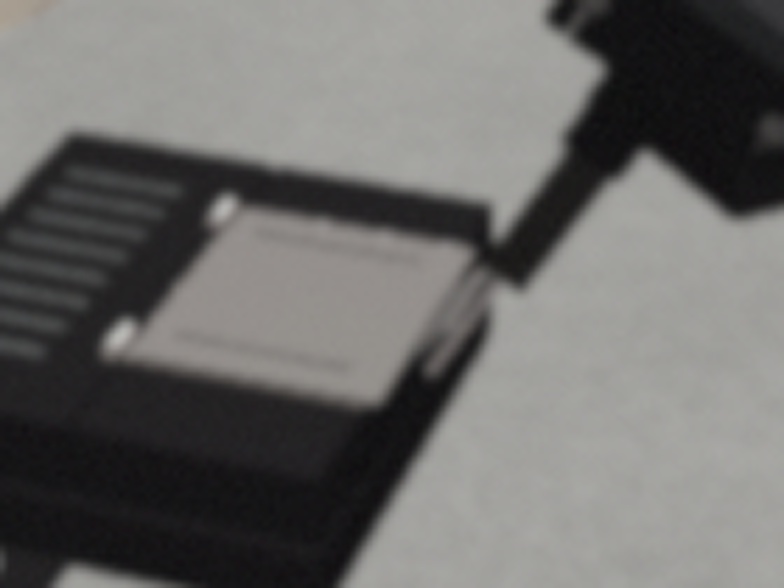

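View pics/w7.png

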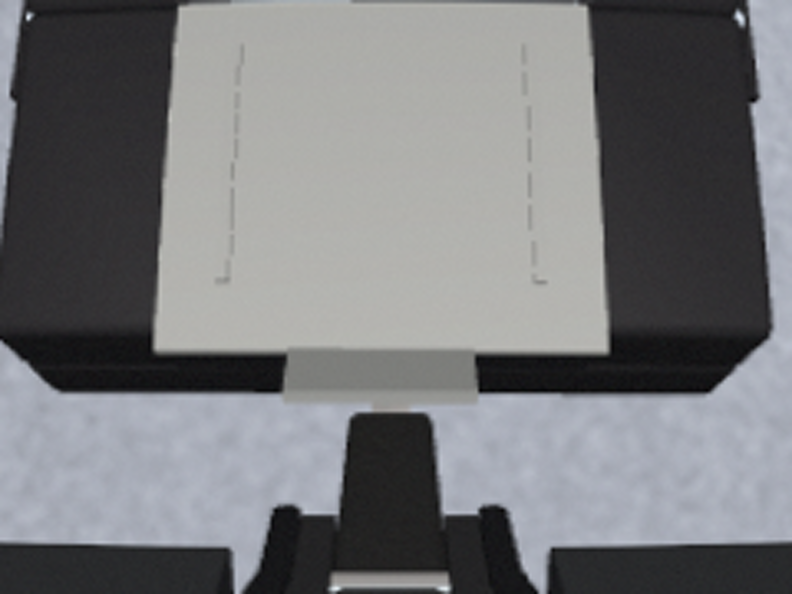

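The blade now sits under the lip: it shows in the side view at (440,345) in the crop, and it is centred in the wrist view. Now for the lifting arc.

```bash
python3 - <<'E'
from h import *
o=robot.get_obs(); t=np.radians(30)
wp=[(-90,60),(-86,70),(-79,78),(-74,90),(-68,102)]
plan(o['position'],R.from_quat(o['tool_rot']),[tcp(a/1e3,b/1e3,t) for a,b in wp],[3,2,2,2,2])
E
```

```text
{"dp": [[0.0, -0.3, -0.44], [0.0, -0.3, -0.44], [-0.01, -0.3, -0.44], [0.0, -0.42, -0.33], [0.0, -0.43, -0.33], [0.0, -0.5, -0.17], [0.0, -0.51, -0.18], [0.0, -0.51, -0.39], [0.0, -0.52, -0.4], [0.0, -0.56, -0.37], [0.0, -0.56, -0.36]], "turn": [[0.01, 0.02, 0.01], [0.0, 0.01, 0.02], [0.01, 0.02, 0.01], [0.0, 0.0, 0.0], [0.0, 0.0, 0.0], [0.0, 0.0, 0.0], [0.0, 0.0, 0.0], [0.0, 0.0, 0.0], [0.0, 0.0, 0.0], [0.0, 0.0, 0.0], [0.0, 0.0, 0.0]]}
end [ 0.5686 -0.0796  0.1802] [ 0.77  -0.583  0.156 -0.206]
```

```bash
python3 -m creep '{"dp": [[0,-0.3,-0.44],[0,-0.3,-0.44],[0,-0.3,-0.44],[0,-0.42,-0.33],[0,-0.42,-0.33],[0,-0.5,-0.18],[0,-0.5,-0.18],[0,-0.5,-0.4],[0,-0.5,-0.4],[0,0,0]], "turn": [[0,0,0],[0,0,0],[0,0,0],[0,0,0],[0,0,0],[0,0,0],[0,0,0],[0,0,0],[0,0,0],[0,0,0]]}'
python3 - <<'E'
from h import *
o=st();where(o)
show('side','s7',(260,120,400,225),5.6)
show('wrist','w8',(200,120,440,300),3.3)
E
```

```text
time: 14.1
position: [0.5623, -0.0819, 0.1684]
tool_rot: [0.77, -0.583, 0.156, -0.206]
ft_force: [-1.0, -0.8, -1.0]
grip_width: 0.0157
t 14.1 p [ 0.5623 -0.0819  0.1684] q [-0.566  0.399  1.998  0.829  0.53   0.046] F [-1.  -0.8 -1. ] M [-0.09  0.53 -0.03] g 0.0157
tip X -74.7 Y -0.4 z 90.2 mm tilt 30.0 side 0.0 xyaw-v 0.1
```

View pics/s7.png

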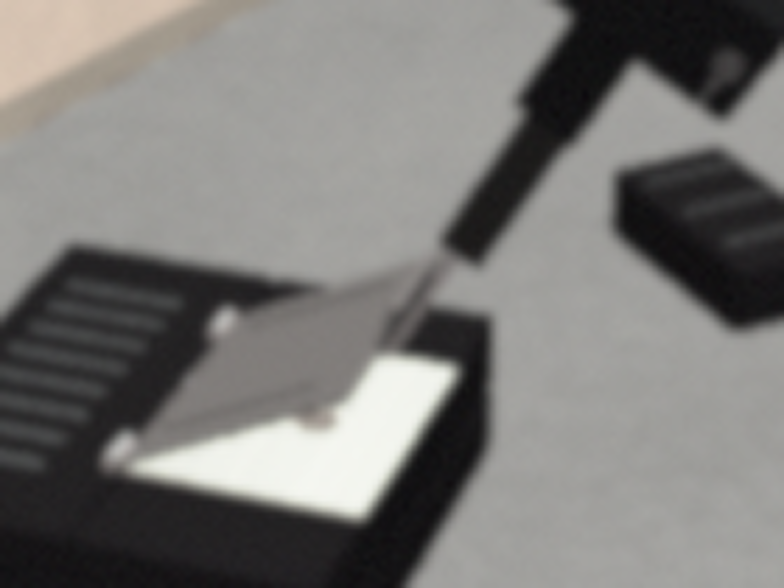

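View pics/w8.png

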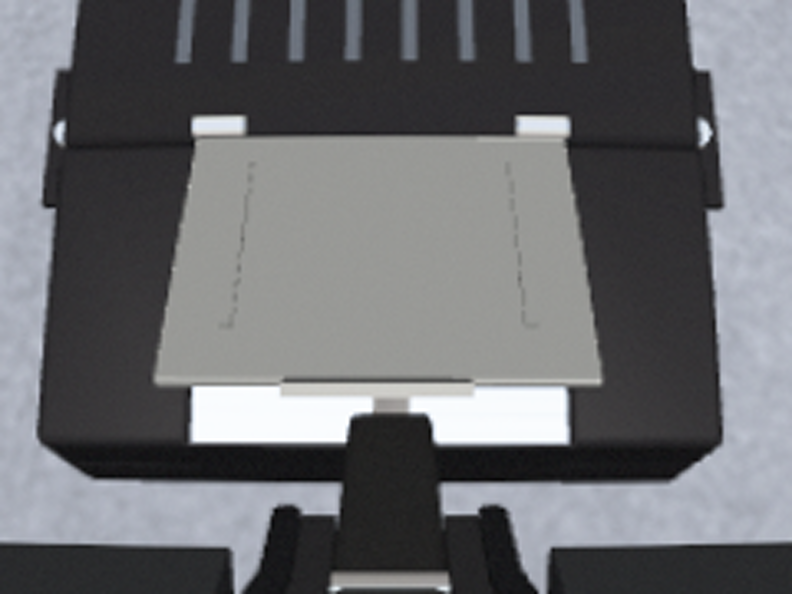

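The cover is up about 0.5 rad on the blade, and the hole shows at (318,417) in the side crop. I'll continue along the arc.

```bash
python3 - <<'E'
from h import *
o=robot.get_obs(); t=np.radians(30)
wp=[(-68,102),(-60,112),(-50,121),(-38,128),(-24,132),(-10,134),(4,134),(16,133),(22,132)]
plan(o['position'],R.from_quat(o['tool_rot']),[tcp(a/1e3,b/1e3,t) for a,b in wp],[2]*9)
E
```

```text
{"dp": [[-0.03, -0.59, -0.36], [-0.02, -0.6, -0.36], [0.0, -0.6, -0.24], [0.0, -0.59, -0.23], [0.0, -0.66, -0.14], [0.0, -0.66, -0.14], [0.0, -0.69, 0.0], [0.0, -0.7, -0.01], [0.0, -0.7, 0.18], [0.0, -0.71, 0.18], [0.0, -0.66, 0.26], [0.0, -0.65, 0.26], [0.0, -0.61, 0.35], [0.0, -0.6, 0.35], [0.0, -0.5, 0.35], [0.0, -0.49, 0.34], [0.0, -0.24, 0.19], [0.0, -0.23, 0.2]], "turn": [[0.01, 0.01, 0.0], [0.01, 0.02, 0.0], [0.0, 0.0, 0.0], [0.0, 0.0, 0.0], [0.0, 0.0, 0.0], [0.0, 0.0, 0.0], [0.0, 0.0, 0.0], [0.0, 0.0, 0.0], [0.0, 0.0, 0.0], [0.0, 0.0, 0.0], [0.0, 0.0, 0.0], [0.0, 0.0, 0.0], [0.0, 0.0, 0.0], [0.0, 0.0, 0.0], [0.0, 0.0, 0.0], [0.0, 0.0, 0.0], [0.0, 0.0, 0.0], [0.0, 0.0, 0.0]]}
end [ 0.6552 -0.0553  0.2102] [ 0.77  -0.583  0.156 -0.206]
```

```bash
python3 -m creep '{"dp": [[0,-0.6,-0.36],[0,-0.6,-0.36],[0,-0.6,-0.24],[0,-0.6,-0.24],[0,-0.66,-0.14],[0,-0.66,-0.14],[0,-0.7,0],[0,-0.7,0],[0,-0.7,0.18],[0,-0.7,0.18],[0,-0.66,0.26],[0,-0.66,0.26],[0,-0.6,0.35],[0,-0.6,0.35],[0,-0.5,0.35],[0,-0.5,0.35],[0,-0.24,0.2],[0,-0.24,0.2],[0,0,0]], "turn": [[0,0,0],[0,0,0],[0,0,0],[0,0,0],[0,0,0],[0,0,0],[0,0,0],[0,0,0],[0,0,0],[0,0,0],[0,0,0],[0,0,0],[0,0,0],[0,0,0],[0,0,0],[0,0,0],[0,0,0],[0,0,0],[0,0,0]]}'
python3 - <<'E'
from h import *
o=st();where(o)
show('side','s8',(240,90,400,210),5)
show('wrist','w9')
E
```

```text
time: 16.1
position: [0.6566, -0.0556, 0.2102]
tool_rot: [0.77, -0.583, 0.156, -0.207]
ft_force: [-0.3, -0.2, -0.4]
grip_width: 0.0158
t 16.1 p [ 0.6566 -0.0556  0.2102] q [-0.417  0.424  1.757  0.578  0.624  0.462] F [-0.3 -0.2 -0.4] M [-0.09  0.36 -0.02] g 0.0158
tip X 23.3 Y -0.6 z 132.0 mm tilt 30.0 side 0.0 xyaw-v 0.0
```

View pics/s8.png

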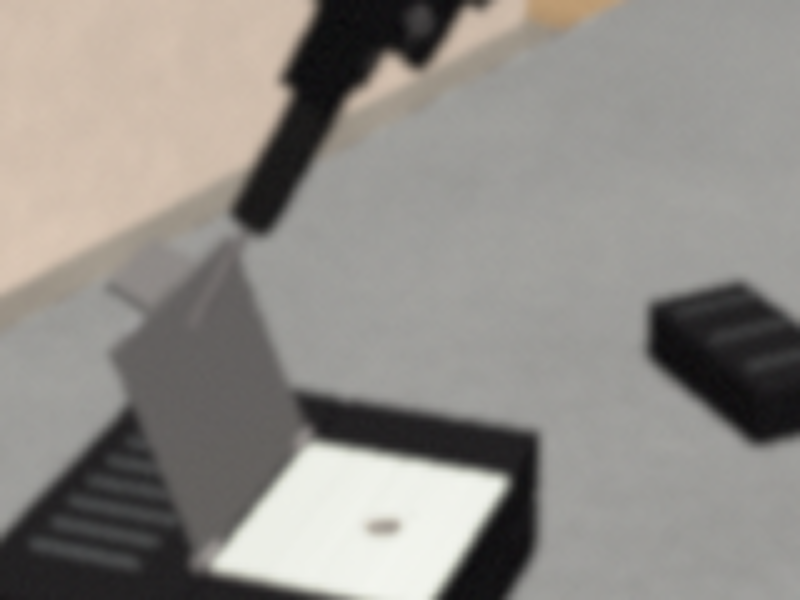

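View pics/w9.png

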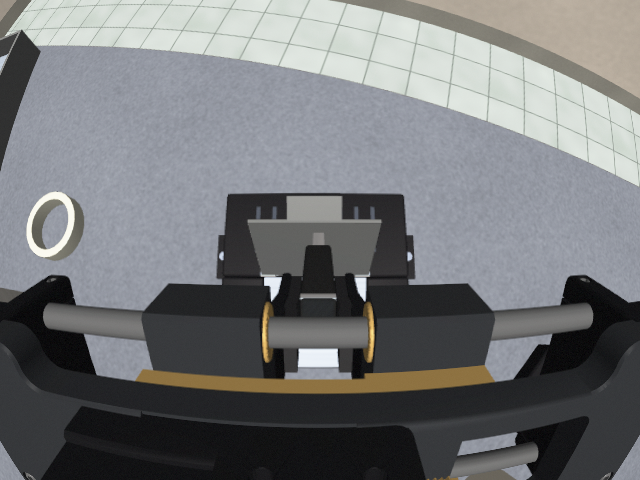

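The cover leans back at about 1.9 rad and the hole is clear at (317,195) in the full side image. I'll back off, bring the tool vertical above the hole and measure the hole.

```bash
python3 - <<'E'
from h import *
c=robot.calibration('side'); print(pixz(316.6,195.4,c,.06), H-.05*u)
o=robot.get_obs()
plan(o['position'],R.from_quat(o['tool_rot']),[tcp(-.01,.133,np.radians(30)),tcp(-.05,.1,0)],[2,6])
E
```

```text
[ 0.62302503 -0.05816665  0.06      ] [ 0.6293725  -0.06255522  0.0605    ]
{"dp": [[-0.04, 1.41, -0.86], [-0.04, 1.42, -0.86], [0.0, 0.1, 0.34], [0.0, 0.07, 0.36], [0.0, 0.04, 0.35], [0.0, 0.0, 0.36], [0.0, -0.02, 0.36], [0.0, -0.06, 0.35]], "turn": [[-0.01, 0.0, 0.01], [-0.02, 0.01, 0.0], [-5.0, 0.0, 0.0], [-5.0, 0.0, 0.0], [-5.0, 0.0, 0.0], [-5.0, 0.0, 0.0], [-5.0, 0.0, 0.0], [-5.0, 0.0, 0.0]]}
end [ 0.6294 -0.0625  0.1903] [ 0.797 -0.604 -0.     0.   ]
```

```bash
python3 -m creep '{"dp": [[0,1.4,-0.86],[0,1.4,-0.86],[0,0.1,0.34],[0,0.1,0.34],[0,0,0.36],[0,0,0.36],[0,0,0.36],[0,-0.1,0.36],[0,0,0],[0,0,0]], "turn": [[0,0,0],[0,0,0],[-5,0,0],[-5,0,0],[-5,0,0],[-5,0,0],[-5,0,0],[-5,0,0],[0,0,0],[0,0,0]]}'
python3 - <<'E'
from h import *
o=st();where(o)
T=o['position']+L*R.from_quat(o['tool_rot']).apply([0,0,1])
P=np.array([T,T*[1,1,0]+[0,0,.06],H-.05*u])
for n,b,k in(('side',(270,110,390,200),6),('wrist',(240,150,400,270),5),('top',(310,170,390,230),8)):
    im=robot.camera(n);c=robot.calibration(n); m=(projf if n=='wrist' else proj)(P,c); print(n,m.round(1).tolist())
    show(n,n+'10',b,k,im=im,marks=m[2:])
    print([(round(d['confidence'],2),np.round(c2w(d['point'],c),4).tolist()) for d in robot.tip_of('aperture',n)[:2]])
    print([(round(d['confidence'],2),np.round(c2w(d['point'],c),4).tolist()) for d in robot.tip_of('probe_tip',n)[:1]])
E
```

```text
time: 17.2
position: [0.6298, -0.0628, 0.1899]
tool_rot: [0.798, -0.603, -0.0, -0.001]
ft_force: [-0.4, 0.9, -0.7]
grip_width: 0.0153
t 17.2 p [ 0.6298 -0.0628  0.1899] q [-2.760e-01  5.520e-01  1.425e+00  1.000e-03  1.165e+00  1.018e+00] F [-0.4  0.9 -0.7] M [-0.02  0.   -0.01] g 0.0153
tip X -49.6 Y -0.3 z 99.6 mm tilt 0.0 side 0.1 xyaw-v 0.1
side [[314.7, 174.8], [315.1, 193.2], [315.3, 193.1]]
[(0.74, [0.6259, -0.06, 0.0591]), (0.49, [0.7078, -0.0418, 0.146])]
[(0.85, [0.4111, 0.3014, 0.0055])]
wrist [[316.7, 230.4], [316.8, 218.3], [316.5, 218.8]]
[(0.78, [0.6296, -0.0653, 0.0613])]
[(0.95, [0.6269, -0.0701, 0.1018])]
top [[347.3, 203.9], [346.5, 207.2], [346.5, 207.4]]
[(0.97, [0.6278, -0.061, 0.0603])]
[(0.73, [0.4688, 0.1829, 0.0079])]
```

View pics/side10.png

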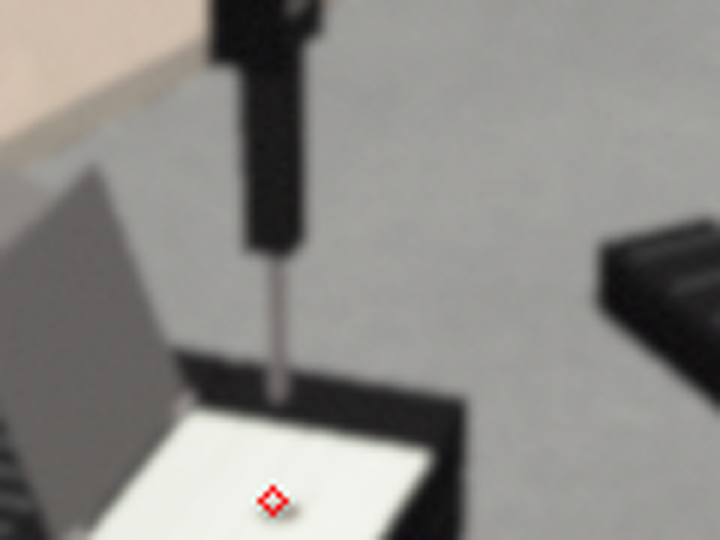

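View pics/wrist10.png

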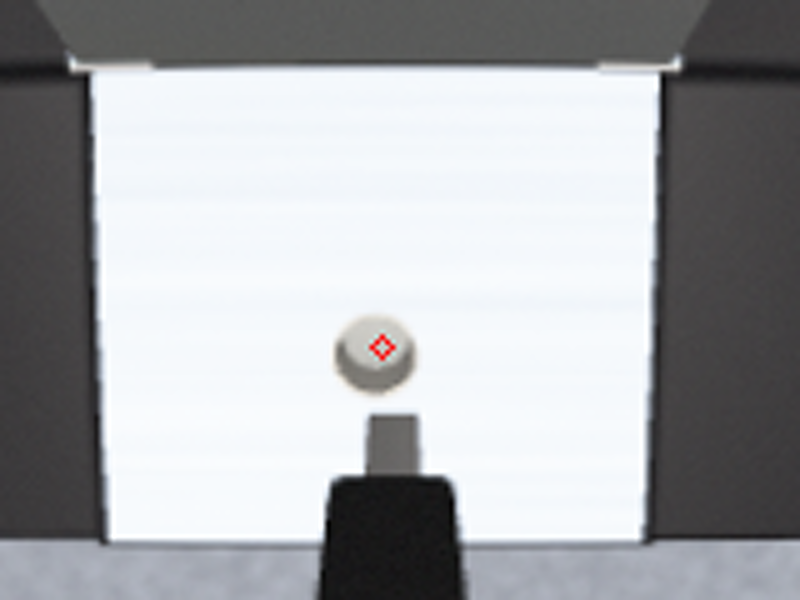

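View pics/top10.png

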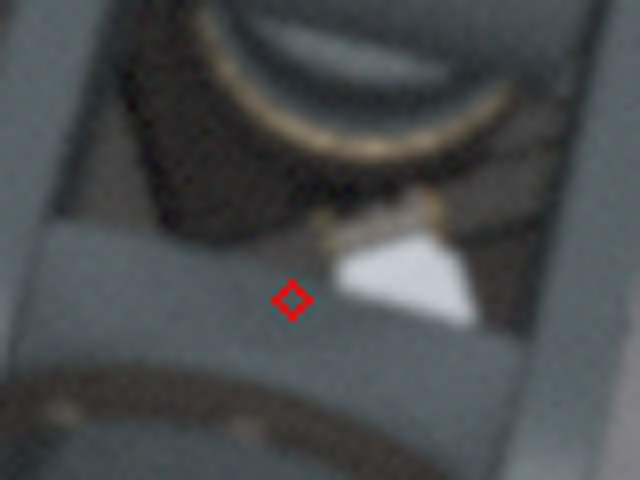

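The wrist view puts the hole centre at (375,355) in the crop and the tip, projected onto the plate, at about (393,348). So the tool needs about 3 mm in −x and 1 mm in +y. The side view agrees within its resolution. I'll correct, descend to just above the mouth and look again.

```bash
python3 -m creep '{"dp": [[-0.28,0.1,1],[0,0,1],[0,0,0.9],[0,0,0],[0,0,0]], "turn": [[0,0,0],[0,0,0],[0,0,0],[0,0,0],[0,0,0]]}'
python3 - <<'E'
from h import *
o=st();where(o)
T=o['position']+L*R.from_quat(o['tool_rot']).apply([0,0,1])
P=np.array([T,T*[1,1,0]+[0,0,.06],H-.05*u])
for n,b,k in(('side',(290,160,350,220),10),('wrist',(270,170,370,245),8)):
    im=robot.camera(n);c=robot.calibration(n); m=(projf if n=='wrist' else proj)(P,c); print(n,m.round(1).tolist())
    show(n,n+'11',b,k,im=im)
E
```

```text
time: 18.15
position: [0.628, -0.0606, 0.1606]
tool_rot: [0.797, -0.603, -0.001, 0.0]
ft_force: [0.4, -0.0, 0.4]
grip_width: 0.0156
t 18.15 p [ 0.628  -0.0606  0.1606] q [-0.273  0.583  1.457  0.     1.103  1.023] F [ 0.4 -0.   0.4] M [ 0.02 -0.02 -0.01] g 0.0156
tip X -50.9 Y 2.3 z 70.3 mm tilt -0.1 side 0.0 xyaw-v 0.0
side [[315.2, 189.3], [315.3, 194.0], [315.3, 193.1]]
wrist [[316.7, 232.3], [316.7, 228.8], [319.6, 227.9]]
```

View pics/side11.png

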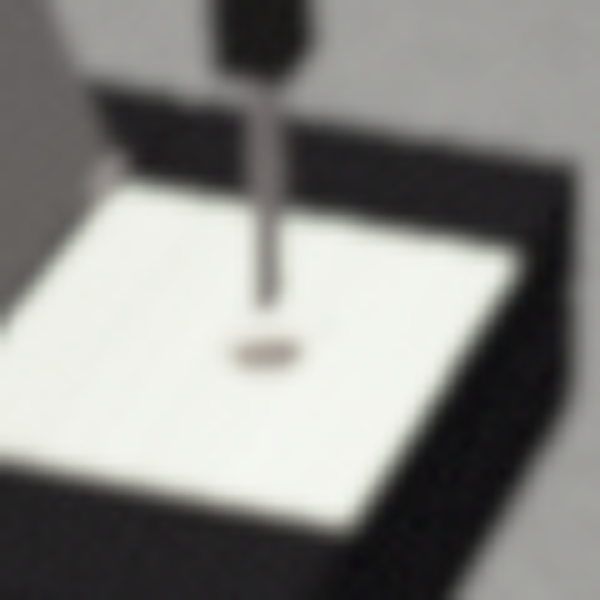

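View pics/wrist11.png

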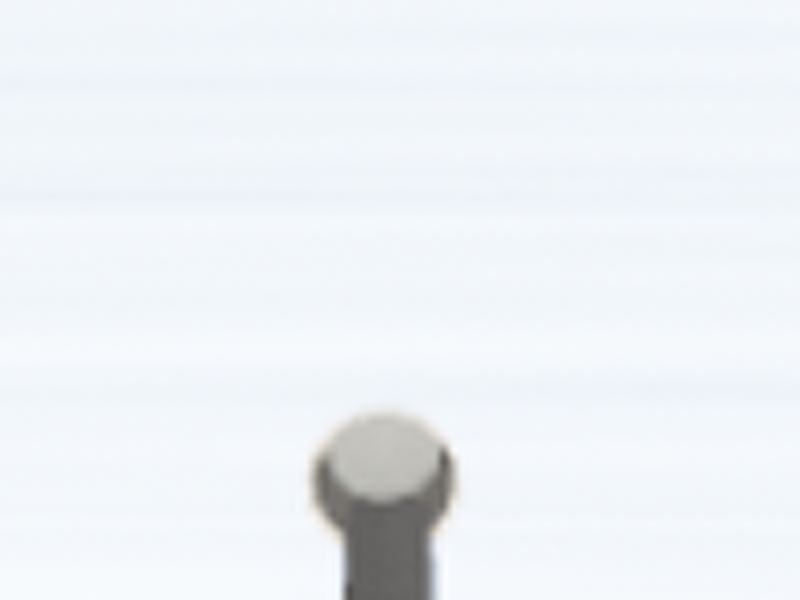

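The blade is centred over the hole in both views: side tip (266,305) above hole (266,353), and wrist blade centre at x=389 against hole 385. I'll go in, watching the force.

```bash
python3 -m creep '{"dp": [[0,0,0.5],[0,0,0.7],[0,0,0.7],[0,0,0.5],[0,0,0],[0,0,0]], "turn": [[0,0,0],[0,0,0],[0,0,0],[0,0,0],[0,0,0],[0,0,0]]}' 1 60
python3 -m creep '{"dp": [[0,0,0.2],[0,0,0.2],[0,0,0.2],[0,0,0],[0,0,0]], "turn": [[0,0,0],[0,0,0],[0,0,0],[0,0,0],[0,0,0]]}'
python3 - <<'E'
from h import *
o=st();where(o)
E
```

```text
time: 18.85
position: [0.6282, -0.0607, 0.1371]
tool_rot: [0.797, -0.604, -0.0, 0.0]
ft_force: [0.1, -0.0, 0.4]
grip_width: 0.0154
time: 19.35
position: [0.6287, -0.0609, 0.1319]
tool_rot: [0.797, -0.604, 0.0, -0.0]
ft_force: [0.1, -0.1, 1.6]
grip_width: 0.0151
t 19.35 p [ 0.6287 -0.0609  0.1319] q [-0.273  0.618  1.481  0.     1.042  1.022] F [ 0.1 -0.1  1.6] M [0.04 0.06 0.04] g 0.0151
tip X -50.1 Y 1.8 z 41.6 mm tilt 0.1 side -0.0 xyaw-v 0.0
```

```bash
for d in 0.2 ; do python3 -m creep '{"dp": [[0,0,0.2],[0,0,0],[0,0,0]], "turn": [[0,0,0],[0,0,0],[0,0,0]]}' | egrep 'pos|force'; done
python3 -m creep '{"dp": [[0,0,0.2],[0,0,0],[0,0,0]], "turn": [[0,0,0],[0,0,0],[0,0,0]]}' | egrep 'pos|force'
python3 -m creep '{"dp": [[0,0,0.1],[0,0,0],[0,0,0]], "turn": [[0,0,0],[0,0,0],[0,0,0]]}' | egrep 'pos|force'
python3 -m creep '{"dp": [[0,0,0.1],[0,0,0],[0,0,0]], "turn": [[0,0,0],[0,0,0],[0,0,0]]}' | egrep 'pos|force'
```

```text
position: [0.6286, -0.0608, 0.1297]
ft_force: [-0.2, 0.3, 5.1]
position: [0.6288, -0.0608, 0.1281]
ft_force: [-0.4, 0.4, 6.8]
position: [0.629, -0.0609, 0.1279]
ft_force: [-0.0, 0.2, 9.7]
position: [0.6293, -0.0609, 0.1278]
ft_force: [-0.7, 1.0, 12.7]
```

The push met a hard stop with the tip at about z = 37.7 mm, 22 mm below the mouth. That is the 16 + 6 mm expected. The force is 12.7 N, well past the 5 N spring. Final visual check.

```bash
python3 - <<'E'
from h import *
o=st();where(o)
show('side','s12',(240,90,400,210),5); 
show('wrist','w12')
o=st()
E
```

```text
t 20.55 p [ 0.6293 -0.0609  0.1278] q [-0.273  0.623  1.484  0.     1.031  1.023] F [-0.7  1.  12.7] M [0.17 0.51 0.01] g 0.0154
tip X -49.4 Y 1.5 z 37.5 mm tilt 0.1 side -0.1 xyaw-v 0.0
t 20.65 p [ 0.6293 -0.0609  0.1278] q [-0.273  0.623  1.484  0.     1.031  1.023] F [-2.1  1.3 13.4] M [0.2  0.45 0.  ] g 0.0155
```

View pics/s12.png

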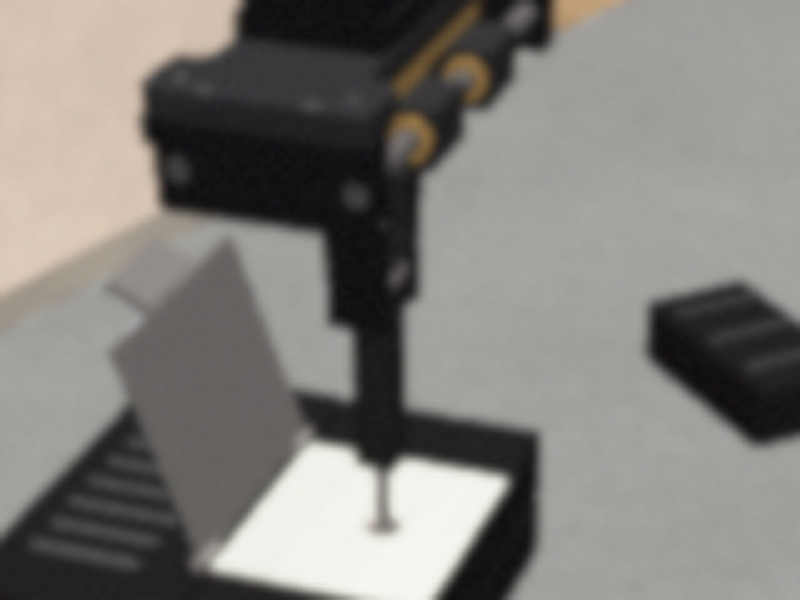

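View pics/w12.png

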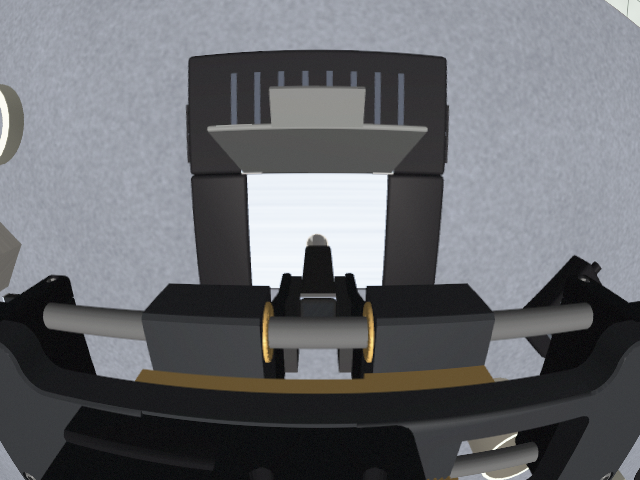

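The side view shows the blade entering the hole at (383,525) in the crop, with the cover leaning back clear of the gripper. I'm handing in.

```bash
python3 -c "
from h import *
robot.hand_in(); st()"
```

```text
the job is handed in; nothing more can be done
the job is handed in; nothing more can be done
```

I drew the tool from its stand and levered the cover up at its lip with the blade. I swung the cover back to about 1.9 rad by my contact model; the pictures agree. I then put the blade down the hole onto the reset button and handed in at about 20.7 s, still gripping and pressing. No verdict is reported.

**Last checks:**
- **Button:** the push met a hard stop about 22 mm below the hole's mouth, matching the expected 16 + 6 mm. The force was about 13 N, well past the 5 N spring.
- **Tip position:** the tip's horizontal distance from the hole's axis is about 1.6 mm by my estimate.
- **Grip:** the fingers read 15.5 mm on the 16 mm handle, at 60 N commanded.
- **Cover and bystanders:** the cover was open and clear of the gripper. The mug, tape and adapter appeared in their places where they showed, but I didn't re-measure them.

**What disagreed or went wrong:**
- **Look-alike tools:** the two small ones toppled while I was still moving to the stand. They lay on the table and I left them alone.
- **First approach to the unit:** it stopped short because the wrist was near a joint limit, so I spun the tool half a turn and approached again.
- **Tip position in the pictures:** the images and the calibration disagreed by about 2 px (1–3 mm), so I centred the blade over the hole from the pictures.

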